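Set up and register a casting at the scanning bench

ROBOT

A 7-joint arm with a two-finger parallel gripper is mounted at the origin on the work surface. World frame = base frame: x ahead of the robot, y to its left, z up, the work surface at z = 0. Lengths are in m, angles in rad, forces in N, time in s.
With the tool pointing down it reaches from about 0.4 to 0.875 m from the base axis. Payload 19.3 kg.
Tool frame: the origin (TCP) lies midway between the tips of the shut fingers; the grasp point (between the pads) lies 19 mm behind it; z points along the fingers, y is the direction in which the jaws open and shut (so a half turn about z gives the same grasp; the last joint's range is limited). The gripper opens to 85 mm and grips with 20 to 120 N. Pads are 22 mm wide; open, the fingers measure 114 mm over their backs; the gripper's body (76 mm by 85 mm) begins 54 mm behind the grasp point. The pads swing forward as they close: fully open they stand 13 mm farther back than shut.
Start: joints at [1.179, 0.521, -0.036, 1.599, 0.021, 1.021, -0.113], TCP at [0.198, -0.593, 0.231] pointing down, gripper open.
Joint ranges: [-2.91, 2.91], [-0.3, 2.13], [-1.5, 1.42], [0.17, 2.43], [-1.26, 4.41], [0.16, 1.93], [-2.52, 2.52]. Speed limits (rad/s): [1.89, 1.89, 2.39, 2.39, 3.01, 3.01, 3.01].

INTERFACE

Orientations are given as [roll, pitch, yaw] about the fixed x, y, z axes, in that order (R = Rz(yaw) Ry(pitch) Rx(roll)).
In Python, from workcell import telemetry, cams, workorder gives the robot as it stands. The module is installed in compiled form; this text tells all that it offers.
- The arm moves only by the tool apply_moves, never from a script. Its argument "steps" is a list of rows, each a list of 4 numbers: the shift along the tool's x, y, z in cm, then the turn about the tool's z in rad. A call has exactly 10 rows; each row is the pose to reach, as a shift and turn from the pose commanded when the call began, along the tool's axes at that moment; what a row does not reach only later rows make up. A row lasts 1/12 s, in which the tool goes at most 41.7 mm and 7.16 degrees, less where a joint would pass 70% of its speed; a pose out of reach is approached as far as the arm can. A call with a gripper value outside its range is refused whole. "claw" is the closure, from 0 (fully open) to 1 (shut), set as the call begins (left out, the last holds). The fingers move at their own pace and stop on an object; "force" is the grip in N (left out, the last holds). Time passes only in rows, so rows that repeat a pose let the fingers close, or fill a call up. It gives the time, the measured TCP pose, the force and the opening at its end, in the units of the state.
- telemetry.observe(): the state, without advancing time (a new reading comes with each control period).
- cams.grab_frame(name): name is "side" or "top"; returns a dict with "color" (384x512x3 uint8, red, green, blue), "mtx" (3x3 intrinsics, pixels), "eye" and "orientation" of the camera in the world. Camera axes: x right, y down, z forward; pixel columns grow to the right and rows downward; lengths in m; the calibration is good to about 2 mm. A picture is of the moment at which its call begins. There is no depth.
- workorder.job_done(): hands the job in, once; it reports no verdict.
Trained networks look in the newest picture that a camera, given by its name, has taken for a name from the list of things; names that differ only in an ending like _2 or _b are one class to them, and where a whole thing is asked for, a point or a joint stands for the part that bears it (a point fixed in the world has none). Each returns a list of dicts, best first, with "score" (0 to 1); they miss things now and then, are a little off and sometimes report something else, mostly with a low value. They report only what shows in the picture. A call takes as long as a camera call. They do not tell look-alikes from the thing itself.
- cams.find_in(camera, name): "box" ([left, top, width, height] in pixels, round what is visible of it).
- cams.pinpoint(camera, name): "uv" ([column, row] in pixels: a listed point, or the origin of a listed thing).
The state is a dict: "clock": time; "qpos": joint angles; "qd": joint speeds; "joint_efforts": joint torques, N m; "position": TCP position; "tool_rot": TCP orientation; "force": force on the tool from outside, world axes, zero at the start; "moment": the same for the moment, N m; "grip_width": finger opening in m.
Only numpy, scipy, OpenCV 4.12 (cv2) and the standard library are available. Lean on these libraries where they do the work, as an engineer would, in place of code of your own. Each camera call takes 0.05 s, during which the arm holds its last target. There are 200 camera calls.

TASK

Stand the round-flanged casting upright exactly midway between the two touch-off pucks, just under the front edge of the scanner's head. Then take the touch probe from its slanted rest and press its ball tip down onto the sprung top of the tall puck, then of the short puck, so that each top sinks about halfway. Finally lay the probe flat on the table behind the black drive case (the side away from the robot), centred on it and parallel to its long edge with a gap of about 3 cm; drop nothing, do not bump the scanner, and leave the square-flanged casting, the mouse and the drive case where they are.

Things in the scene. Friction and masses are not known exactly. Their poses are not given: they have to be found in the camera images.
- hub_center (a point): The round-flanged casting, bare aluminium, loose, about 0.35 kg: round flange 88 mm diameter and 12 mm thick at the bottom, a solid plain round neck 36 mm diameter above it (a slight cone from 42 mm up to 22 mm height), 76 mm tall in all. This point is on its axis, half-way up (38 mm above its underside); z is its upward axis.
- block_center (a point): Bystander: the square-flanged casting, bare aluminium, 80 x 80 x 12 mm flange with a 36 mm square neck, 76 mm tall, loose. It and the round-flanged one may change places. Point half-way up, on its axis.
- bay (a point): The point on the table midway between the two touch-off pucks, plumb below the front face of the scanner's head. x points horizontally to the scanner's column (ahead and to the robot's left), square to the head's front face; y is the line through both pucks, whose axes stand at y = +135 mm and -135 mm (either puck may be on either side).
- scanner: Desktop scanner, fixed, white; origin and axes as the bay point. Head: box x 0 to 110 mm, y -60 to 60 mm, 160 to 260 mm above the table, hanging over the far half of the casting's place, so a vertical tool does not fit there: lean the tool back, away from the column, by 30 to 40 degrees. Foot 170 x 160 mm, 38 mm high, from x = 65 mm; column 35 x 40 mm at x = 150 mm.
- tall_top (a point): Centre of the top face of the tall touch-off puck's sprung steel disc (30 mm diameter), 80 mm above the table when free. The puck is fixed, aluminium, foot 54 mm diameter, neck 36 mm.
- tall_pad (a joint): How far the tall puck's disc is pushed down, m: 0 free, 0.006 at its stop; a soft spring, 0.4 N to start and 2.8 N at the stop.
- short_top (a point): The same for the short puck: top face centre, 50 mm above the table when free; otherwise the same shape as the tall one.
- short_pad (a joint): How far the short puck's disc is pushed down, m: 0 free, 0.006 at its stop; the same spring.
- probe_center (a point): Touch probe, loose, 0.14 kg: black handle 110 (its x) x 26 (y) x 36 mm (z), steel stylus on its centre line towards -x. Point: the handle's centre. In its rest it slopes 30 degrees, stylus end low and pointing to the robot's right; it lies loosely between 12 mm high cheeks at the handle's ends and lifts out along its z. The middle 70 mm is free for the fingers, open space beneath.
- probe_tip (a point): Centre of the steel ball (12 mm diameter) at the stylus's end, 105 mm from the handle's centre along the probe's -x.
- probe: The probe again: origin at the middle of the handle's underside, 18 mm below the handle's centre.
- hub: The round-flanged casting again: origin at the middle of its underside.
- rest: The probe's slanted rest, fixed, grey plastic: base 170 x 75 x 8 mm, two cradles on posts, about 100 mm high at its far end. Origin on the table, below the handle; x points the way the probe's handle rises (to the robot's left). It and the drive case may change places.
- case_center (a point): The drive case, a flat black box, loose, 0.5 kg: 80 mm (x, away from the robot) by 120 mm (y, its long edge) by 26 mm high. Point at its centre; +x is behind it.
- case: The drive case again: origin at the middle of its underside.
- mouse_center (a point): Bystander: a black computer mouse, 104 x 58 x 32 mm, loose. Point 18 mm above the table.
There are look-alikes about, which are no part of the job. What is shaped like the hub but blue is not meant.

How it is judged:
On the way, in this order (a step that is already met when the one before it is completed fails the run):
1. the round-flanged casting stands upright midway between the pucks, released (horizontal distance between hub_center and bay below 0.012 m and angle between hub_center's own z axis and vertical below 0.06 rad and height (world z) of hub_center below 0.043 m and contact force between the fingers and hub below 0.05 N and linear speed of hub below 0.02 m/s), for 0.3 s.
2. the probe's ball presses the tall puck's top down (value of joint tall_pad above 0.0025 m and distance between probe_tip and tall_top below 0.018 m), for 0.1 s.
3. the probe's ball presses the short puck's top down (value of joint short_pad above 0.0025 m and distance between probe_tip and short_top below 0.018 m), for 0.1 s.
At the end, for the whole second after the job is handed in: Casting upright and still, axis within 12 mm of the midpoint between the pucks; probe flat and still behind the drive case, clear of it: gap 5 to 60 mm, handle's centre within 50 mm of its middle sideways, parallel within 0.2 rad (horizontal distance between hub_center and bay below 0.012 m and angle between hub_center's own z axis and vertical below 0.06 rad and height (world z) of hub_center below 0.043 m and linear speed of each of hub, probe below 0.02 m/s and x of probe_center in the frame of case_center between 0.058 and 0.113 m and y of probe_center in the frame of case_center between -0.05 and 0.05 m and angle between the x axis of probe_center and the y axis of case_center, either way round below 0.2 rad and height (world z) of probe_center below 0.024 m and angle between probe_center's own x axis and vertical between 1.49 and 1.65 rad and contact force between probe and case below 0.01 N); the robot touches nothing.
It fails at once if the square-flanged casting is moved by more than 15 mm (distance of block_center from where it was at the start of the episode above 0.015 m).
It fails at once if the mouse is moved by more than 15 mm (distance of mouse_center from where it was at the start of the episode above 0.015 m).
It fails at once if the drive case is moved by more than 15 mm (distance of case_center from where it was at the start of the episode above 0.015 m).
It fails at once if the scanner is bumped with more than 5 N (contact force between any of the fingers, the arm, hub, probe and scanner above 5 N).
It fails at once if the casting or the probe is dropped (faster than 0.6 m/s out of the fingers) ((contact force between the fingers and hub below 0.02 N and linear speed of hub above 0.6 m/s) or (contact force between the fingers and probe below 0.02 N and linear speed of probe above 0.6 m/s)).
It also fails if it takes over 72 s, if anything falls off the work surface, if the arm or the gripper's body presses on something with over 40 N, if the wrist force passes 120 N, or if a joint passes its speed limit or range.

## Working session

There is one attempt and no reset: what is moved stays moved. The work goes in short steps, Python scripts to look and compute and a tool call to move; the robot and the scene stay as the last step left them, time stands still between calls to the robot, and variables do not carry over. Pictures are saved under pics/ and viewed, about 8 in all and at most 12, crops included, and the job is handed in when it is done.

Besides the shell and the picture viewer there is one more tool, called after ">>>" as a command line: name --pt "numbers of a row" for each row, then --argument value for the rest. apply_moves: Moves the arm, as the interface text tells. Its arguments: {"type":"object","properties":{"steps":{"type":"array"},"claw":{"type":"number"},"force":{"type":"number"}},"required":["steps"]}

```bash
mkdir -p pics
cat > h.py <<'E'
import numpy as np, cv2
from scipy.spatial.transform import Rotation as R
from workcell import telemetry, cams, workorder
def cam(n):
    f=cams.grab_frame(n); return f
def rot(f):
    o=np.array(f["orientation"],float)
    return o if o.shape==(3,3) else (R.from_euler('xyz',o).as_matrix() if o.size==3 else R.from_quat(o).as_matrix())
def ray(f,uv):
    d=np.linalg.inv(np.array(f["mtx"]))@np.array([uv[0],uv[1],1.]); return np.array(f["eye"],float),rot(f)@d
def onz(f,uv,z):
    e,d=ray(f,uv); return e+d*(z-e[2])/d[2]
def proj(f,p):
    c=np.array(f["mtx"])@(rot(f).T@(np.array(p)-np.array(f["eye"]))); return c[:2]/c[2]
def tri(f1,u1,f2,u2):
    A=np.zeros((3,3));b=np.zeros(3);L=[]
    for f,u in((f1,u1),(f2,u2)):
        e,d=ray(f,u);d=d/np.linalg.norm(d);M=np.eye(3)-np.outer(d,d);A+=M;b+=M@e;L.append((e,M))
    p=np.linalg.solve(A,b); return p,max(np.linalg.norm(M@(p-e)) for e,M in L)
E
python3 - <<'E'
from h import *
print(telemetry.observe())
fs={n:cam(n) for n in("side","top")}
for n,f in fs.items():
    print(n,f["eye"],f["orientation"],f["mtx"]); cv2.imwrite(f"pics/{n}0.png",f["color"][:,:,::-1])
for nm in ["hub_center","block_center","bay","tall_top","short_top","probe_center","probe_tip","case_center","mouse_center","rest","scanner"]:
    for n in fs: print(nm,n,[(np.round(d["uv"]).tolist(),round(d["score"],2)) for d in cams.pinpoint(n,nm)][:4])
a=np.hstack([cv2.resize(fs[n]["color"],(512,384)) for n in fs])[:,:,::-1]
E
```

```text
{'clock': 0.0, 'qpos': array([ 1.17878759,  0.52203391, -0.0363057 ,  1.59997681,  0.0212007 ,
        1.02108816, -0.11284748]), 'qd': array([ 2.48380679e-03,  9.32915582e-04, -1.79080267e-03,  1.45019208e-03,
       -2.84384848e-05,  1.54470309e-03,  5.98817761e-04]), 'joint_efforts': array([-3.97163903e-04, -9.27116776e+01,  1.97961174e+00, -3.69925368e+01,
        1.77541684e-02,  8.30771634e-03, -3.55557188e-05]), 'position': array([ 0.19752935, -0.59262618,  0.23072475]), 'tool_rot': array([-3.14047501e+00,  9.03476474e-05,  3.21732328e-01]), 'force': array([ 0.39017906, -0.89451698, -0.13035702]), 'moment': array([-0.00586564, -0.02074226,  0.02332286]), 'grip_width': 0.08558109926924282}
side [0.12230725 0.59594009 0.60132761] [-2.15929318e+00 -2.38864321e-03 -2.68905237e+00] [[355.21433167   0.         258.5649089 ]
 [  0.         355.21433167 188.98603294]
 [  0.           0.           1.        ]]
top [ 0.38952314 -0.08174238  0.99112698] [-3.033225    0.00663746 -1.58781791] [[348.37029374   0.         257.92514785]
 [  0.         348.37029374 193.30889168]
 [  0.        
[... 181 characters left out ...]

block_center side [([258.0, 218.0], 0.79), ([310.0, 180.0], 0.72)]
block_center top [([243.0, 216.0], 0.77)]
bay side []
bay top []
tall_top side []
tall_top top [([207.0, 132.0], 0.52)]
short_top side [([213.0, 276.0], 0.53)]
short_top top [([162.0, 219.0], 0.59)]
probe_center side [([288.0, 142.0], 0.52)]
probe_center top [([383.0, 187.0], 0.79)]
probe_tip side []
probe_tip top [([408.0, 183.0], 0.73)]
case_center side [([243.0, 192.0], 0.75), ([310.0, 181.0], 0.68)]
case_center top [([285.0, 178.0], 0.62)]
mouse_center side [([213.0, 338.0], 0.96)]
mouse_center top [([126.0, 244.0], 0.74)]
rest side [([286.0, 164.0], 0.75)]
rest top [([372.0, 194.0], 0.91)]
scanner side []
scanner top []
```

Run:
```python
import cv2
for n in("side","top"):
    cv2.imwrite(f"pics/{n}0b.png",cv2.resize(cv2.imread(f"pics/{n}0.png"),(800,600),interpolation=cv2.INTER_CUBIC))
```

```text
(no output)
```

View pics/top0b.png

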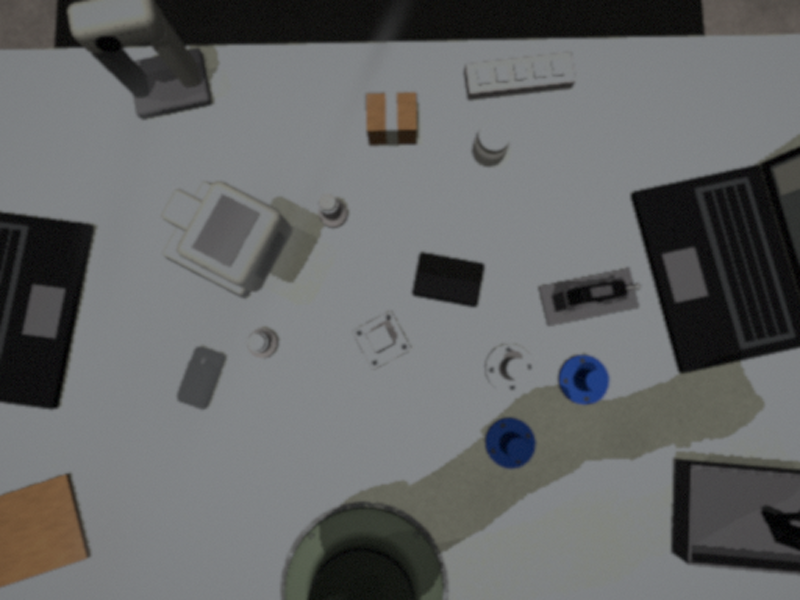

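View pics/side0b.png

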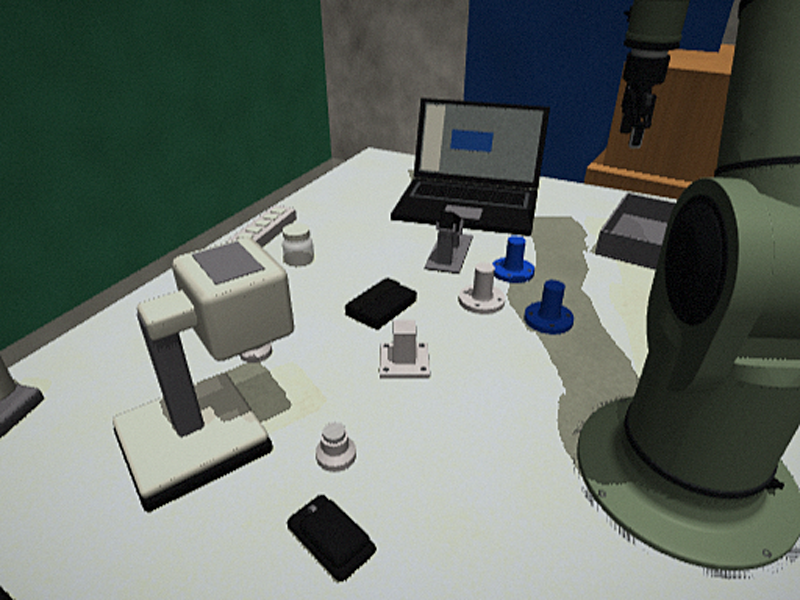

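Top view, in 800×600 pixels: the bare round-flanged casting is at (510,368), with blue look-alikes at (585,378) and (510,442). The square one is at (383,338). The pucks are at (332,207) and (262,340), the probe and rest at (590,292), the drive case at (448,280), and the mouse at (202,377). The casting I want is the aluminium one; the blue ones are excluded. I'll confirm that and tell the pucks apart in one crop.

Run:
```python
from h import *
t=cv2.imread("pics/top0.png"); s=cv2.imread("pics/side0.png")
def c(im,x,y,w,h,W=400,H=300): return cv2.resize(im[y:y+h,x:x+w],(W,H),interpolation=cv2.INTER_CUBIC)
g=lambda im:np.clip(im.astype(float)*1.5,0,255).astype(np.uint8)
cv2.imwrite("pics/crop1.png",np.vstack([np.hstack([g(c(t,130,110,120,90)),g(c(t,120,170,120,90))]),np.hstack([g(c(t,300,160,120,90)),c(s,140,200,120,90)])]))
f=cam("top");fs=cam("side")
hub=tri(f,(326,234),fs,(310,181));print("hub",hub)
print("block",tri(f,(243,216),fs,(258,218)))
print("case",onz(f,(285,178),.013),onz(fs,(243,192),.013))
print("mouse",onz(f,(126,244),.018),onz(fs,(213,338),.018))
print("probe",tri(f,(383,187),fs,(288,142)),"tip top ray z=.04",onz(f,(408,183),.04))
print("rest",onz(f,(372,194),0),onz(fs,(286,164),0))
for z in(.05,.08):
  print(z,"puckA",onz(f,(207,132),z),"puckB",onz(f,(162,219),z),onz(fs,(213,276),z))
for n in("tall_top","short_top"):
  for cm in("top","side"): print(n,cm,[(np.round(d["box"]),round(d["score"],2)) for d in cams.find_in(cm,n)])
```

```text
hub (array([ 0.37460782, -0.26080607,  0.04209297]), np.float64(0.004645741342409794))
block (array([ 0.43058557, -0.03597486,  0.04437825]), np.float64(0.0008522349169431277))
case [ 0.53834484 -0.15459151  0.013     ] [ 0.54067125 -0.16290792  0.013     ]
mouse [0.36060456 0.29110311 0.018     ] [0.36437975 0.28408701 0.018     ]
probe (array([ 0.50009969, -0.4077542 ,  0.0764979 ]), np.float64(9.380804734110798e-05)) tip top ray z=.04 [ 0.514264 -0.489926  0.04    ]
rest [ 0.48968719 -0.40260949  0.        ] [ 0.49811306 -0.39427098  0.        ]
0.05 puckA [0.66551929 0.06106226 0.05      ] puckB [0.42681643 0.18298931 0.05      ] [0.42584689 0.18165753 0.05      ]
0.08 puckA [0.65672145 0.05651012 0.08      ] puckB [0.42562764 0.17455055 0.08      ] [0.40933005 0.20420034 0.08      ]
tall_top top [(array([204., 125.,   8.,  13.]), 0.61), (array([365., 180.,  43.,  15.]), 0.41), (array([265., 164.,  44.,  32.]), 0.17)]
tall_top side [(array([186., 315.,  56.,  56.]), 0.29)]
short_top top [(array([159., 215.,  15.,   9.]), 0.66)]
short_top side [(array([207., 268.,  14.,  17.]), 0.5)]
```

View pics/crop1.png

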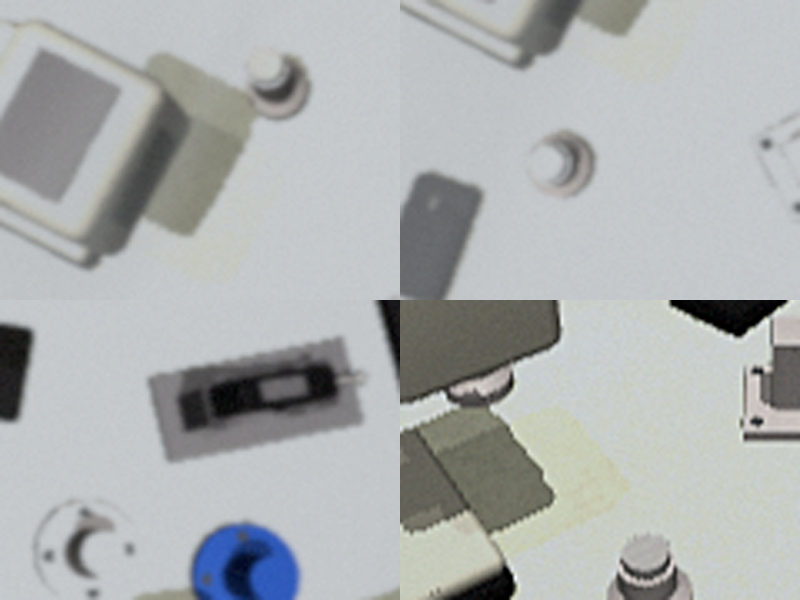

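The crop confirms it: bare round casting at top-image (326,235), blue ones beside it. The tall puck is beside the head's right corner (top disc (210,129.5)), and the short one is in front at (165,219). The interface cannot tilt the tool, so I'll set the casting down short of the head and slide it in by pushing its flange.

```bash
cat >> h.py <<'E'
def plan(x,y,z,yawdeg):
    o=telemetry.observe(); p=np.array(o["position"]); Rm=R.from_euler('xyz',o["tool_rot"])
    s=Rm.inv().apply(np.array([x,y,z])-p)*100
    d=(np.radians(yawdeg)-o["tool_rot"][2]+np.pi)%(2*np.pi)-np.pi
    print("at",p.round(4),"yaw",np.degrees(o["tool_rot"][2]).round(1),"-> shift cm",s.round(2),"turn",round(-d,3),"rows>=",round(max(np.linalg.norm(s)/4.17,abs(d)/.125),1))
E
python3 - <<'E'
from h import *
f=cam("top");fs=cam("side")
print("hub flange",onz(f,(326.4,235),.012),"neck",onz(f,(330.9,236.5),.076), "side",onz(fs,(309,184),.045))
T=onz(f,(210.1,129.5),.08);S=onz(f,(165,218.9),.05)
T0=onz(f,(213.4,135.5),.005);S0=onz(f,(169,218.9),.005)
print("tall",T,T0,"short",S,S0,onz(fs,(213.5,277),.05))
T=(T+T0)/2;S=(S+S0)/2;v=(S-T)[:2];L=np.linalg.norm(v);v/=L
print("L",L,"bay",((T+S)/2)[:2],"y_b",v,"x_b yaw",np.degrees(np.arctan2(v[1],v[0]))-90)
print("head front top corners px", [proj(f,list(((T+S)/2)[:2]+v*k)+[.26]) for k in(.06,-.06)],[proj(f,list(((T+S)/2)[:2]+v*k)+[.16]) for k in(.06,-.06)])
o=telemetry.observe()["position"]
for h in(0,.073,.15,.2,.25,.3): print(h,proj(fs,o+[0,0,h])*1.5625,"px per 10cm",(proj(fs,o+[.1,0,h])-proj(fs,o+[0,0,h]))[0]*1.5625)
print("probe hi/lo",[onz(f,u,z)for u,z in(((356,192.5),.1),((401,183),.05),((410,181.5),.03))])
c=[onz(f,np.array(u)/1.5625,.026) for u in((420,253),(484,263),(476,306),(413,297))];print("case",np.mean(c,0),c)
print("jar",onz(f,np.array((492,145))/1.5625,.03))
plan(.3746,-.2608,.16,18.4);plan(.3746,-.2608,.04,60)
E
```

```text
hub flange [ 0.37588323 -0.26590143  0.012     ] neck [ 0.37270034 -0.26541563  0.076     ] side [ 0.36635463 -0.24169003  0.045     ]
tall [0.6634533 0.0481655 0.08     ] [0.66794459 0.04931244 0.005     ] short [0.426946   0.17487677 0.05      ] [0.42853974 0.17580979 0.005     ] [0.42349999 0.18349976 0.05      ]
L 0.26953987163544496 bay [0.54672091 0.11204113] y_b [-0.88282328  0.46970529] x_b yaw 61.98483181798852
head front top corners px [array([154.78003638, 183.59449275]), array([181.64652154, 134.38988092])] [array([167.28344226, 189.2391587 ]), array([190.84213716, 145.71638701])]
0 [627.04266327 145.45428777] px per 10cm -50.04362377346334
0.073 [635.48347945 108.70348924] px per 10cm -52.13031134887176
0.15 [645.09999944  66.83374813] px per 10cm -54.52574136364596
0.2 [651.77962244  37.75107724] px per 10cm -56.200906367067475
0.25 [658.83607973   7.02769283] px per 10cm -57.98060834385312
0.3 [666.30218589 -25.47927773] px per 10cm -59.874816407930176
probe hi/lo [array([ 0.48418063, -0.32943027,  0.1       ]), array([ 0.51329299, -0.46666013,  0.05      ]), array([ 0.51967625, -0.50002251,  0.03      ])]
case [ 0.53351437 -0.15876207  0.026     ] [array([ 0.58290691, -0.10923225,  0.026     ]), array([ 0.56255897, -0.2237499 ,  0.026     ]), array([ 0.48523077, -0.20695282,  0.026     ]), array([ 0.50336082, -0.09511329,  0.026     ])]
jar [ 0.78060051 -0.24504974  0.03      ]
at [ 0.1977 -0.5929  0.2313] yaw 18.4 -> shift cm [ 27.29 -25.91   7.13] turn 0.001 rows>= 9.2
at [ 0.1977 -0.5929  0.2313] yaw 18.4 -> shift cm [ 27.29 -25.91  19.13] turn -0.725 rows>= 10.1
```

>>> apply_moves --pt "2.7 -2.6 0.2 -0.07" --pt "5.4 -5.2 0.4 -0.14" --pt "8.2 -7.8 0.6 -0.22" --pt "10.9 -10.4 0.8 -0.29" --pt "13.6 -13 1 -0.36" --pt "16.4 -15.6 1.3 -0.44" --pt "19.1 -18.1 1.6 -0.51" --pt "21.8 -20.7 2 -0.58" --pt "24.6 -23.3 2.4 -0.66" --pt "27.2 -26.1 3.1 -0.725" --claw 0 --force 60

```text
clock: 2.43
position: [0.3742, -0.258, 0.2007]
tool_rot: [3.14, 0.0, 1.051]
force: [1.4, -0.6, 0.4]
grip_width: 0.0854
```

Run:
```python
from h import *
fs=cam("side");f=cam("top")
g=lambda im,x,y,w,h:cv2.resize(im[y:y+h,x:x+w],(400,300),interpolation=cv2.INTER_CUBIC)[:,:,::-1]
cv2.imwrite("pics/c2.png",np.hstack([g(fs["color"],250,110,120,90),g(f["color"],280,190,120,90)]))
for n in("side","top"): print(n,[(np.round(d["uv"],1),round(d["score"],2)) for d in cams.pinpoint(n,"hub_center")],[(np.round(d["box"],1),round(d["score"],2)) for d in cams.find_in(n,"hub")])
p=[.374,-.264]
print(proj(fs,p+[.076]),proj(fs,p+[0]),proj(fs,[p[0],p[1],.038]))
plan(.374,-.264,.04,60)
```

```text
side [(array([328.7, 163. ]), 0.92), (array([309.7, 180.9]), 0.72), (array([354. , 191.6]), 0.62)] [(array([336.6, 181.4,  34. ,  33.1]), 0.71), (array([292.1, 169.6,  29.2,  29.6]), 0.7)]
top [(array([325.9, 234.4]), 0.7), (array([327.2, 285. ]), 0.66)] [(array([309.4, 269. ,  29.7,  31.7]), 0.72), (array([309.3, 220.3,  25.7,  31.4]), 0.57)]
[309.91058206 170.59557345] [307.82353501 192.33048677] [308.84604893 181.68182823]
at [ 0.3729 -0.2601  0.2004] yaw 59.9 -> shift cm [-0.27  0.29 16.04] turn -0.002 rows>= 3.8
```

View pics/c2.png

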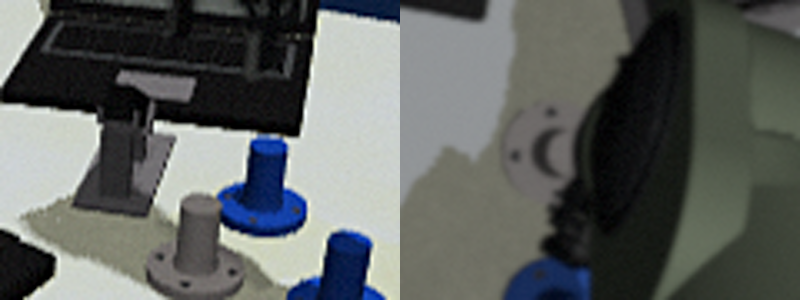

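The side crop shows the bare casting's neck top at (310,171), and (0.374,-0.264) projects there within half a pixel. Descending and gripping.

>>> apply_moves --pt "-0.2 0.3 2 0" --pt "-0.3 0.3 5 0" --pt "-0.3 0.3 8 0" --pt "-0.3 0.3 11 0" --pt "-0.3 0.3 13 0" --pt "-0.3 0.3 14.5 0" --pt "-0.3 0.3 15.5 0" --pt "-0.3 0.3 16 0" --pt "-0.3 0.3 16 0" --pt "-0.3 0.3 16 0"

```text
clock: 3.57
position: [0.3744, -0.2639, 0.0408]
tool_rot: [3.141, 0.0, 1.046]
force: [-0.5, -0.9, 0.5]
grip_width: 0.0856
```

>>> apply_moves --pt "0 0 0 0" --pt "0 0 0 0" --pt "0 0 0 0" --pt "0 0 0 0" --pt "0 0 0 0" --pt "0 0 0 0" --pt "0 0 0 0" --pt "0 0 0 0" --pt "0 0 0 0" --pt "0 0 0 0" --claw 1 --force 60

```text
clock: 4.4
position: [0.3744, -0.2636, 0.0409]
tool_rot: [3.141, 0.0, 1.047]
force: [-3.0, 1.2, 14.1]
grip_width: 0.0351
```

Run:
```python
from h import *
b=np.array([.5467,.1120]);xb=np.array([np.cos(np.radians(62)),np.sin(np.radians(62))])
for k in(-.08,-.10): print(b+k*xb)
p=b-.08*xb; plan(p[0],p[1],.16,152); plan(p[0],p[1],.0405,152)
```

```text
[0.50914227 0.04136419]
[0.49975284 0.02370524]
at [ 0.3744 -0.2636  0.0409] yaw 60.0 -> shift cm [ 33.14  -3.58 -11.92] turn -1.606 rows>= 12.8
at [ 0.3744 -0.2636  0.0409] yaw 60.0 -> shift cm [ 3.314e+01 -3.590e+00  3.000e-02] turn -1.606 rows>= 12.8
```

>>> apply_moves --pt "0 0 -2 0" --pt "0 0 -5 0" --pt "0 0 -8 0" --pt "1 0 -11 -0.08" --pt "3 -0.3 -13 -0.2" --pt "6 -0.6 -13 -0.32" --pt "9 -0.9 -13 -0.44" --pt "12 -1.3 -13 -0.56" --pt "15 -1.6 -13 -0.68" --pt "18 -2 -13 -0.8"

```text
clock: 5.23
position: [0.4473, -0.0963, 0.1705]
tool_rot: [3.141, 0.0, 1.852]
force: [1.2, -0.4, -3.9]
grip_width: 0.0348
```

Run:
```python
from h import *
plan(.5091,.0414,.10,152)
print(telemetry.observe()["grip_width"])
```

```text
at [ 0.4473 -0.0963  0.1705] yaw 106.1 -> shift cm [11.51  9.77  7.05] turn -0.801 rows>= 6.4
0.03482100605119221
```

>>> apply_moves --pt "1.5 1.3 0 -0.1" --pt "3 2.6 0 -0.2" --pt "4.5 3.9 0 -0.3" --pt "6 5.1 0 -0.4" --pt "7.5 6.4 0.5 -0.5" --pt "9 7.7 2 -0.6" --pt "10.5 8.9 3.5 -0.7" --pt "11.5 9.7 5 -0.8" --pt "11.5 9.8 6.5 -0.8" --pt "11.5 9.8 7 -0.8"

```text
clock: 6.07
position: [0.5091, 0.0403, 0.0984]
tool_rot: [-3.141, -0.002, 2.648]
force: [-1.7, -0.7, -2.5]
grip_width: 0.0349
```

>>> apply_moves --pt "0 0 1.5 0" --pt "0 0 3 0" --pt "0 0 4.2 0" --pt "0 0 5 0" --pt "0 0 5.4 0" --pt "0 0 5.6 0" --pt "0 0 5.7 0" --pt "0 0 5.8 0" --pt "0 0 5.8 0" --pt "0 0 5.8 0"

```text
clock: 6.9
position: [0.5102, 0.0398, 0.0427]
tool_rot: [3.141, 0.0, 2.647]
force: [-0.7, 0.6, -3.0]
grip_width: 0.0347
```

>>> apply_moves --pt "0 0 0.1 0" --pt "0 0 0.15 0" --pt "0 0 0.2 0" --pt "0 0 0.2 0" --pt "0 0 0.2 0" --pt "0 0 0.2 0" --pt "0 0 0.2 0" --pt "0 0 0.2 0" --pt "0 0 0.2 0" --pt "0 0 0.2 0"

```text
clock: 7.73
position: [0.5101, 0.0398, 0.0409]
tool_rot: [-3.141, 0.001, 2.647]
force: [-4.7, -2.3, 13.3]
grip_width: 0.035
```

>>> apply_moves --pt "0 0 0 0" --pt "0 0 0 0" --pt "0 0 0 0" --pt "0 0 0 0" --pt "0 0 0 0" --pt "0 0 0 0" --pt "0 0 -3 0" --pt "0 0 -6 0" --pt "0 0 -9 0" --pt "0 0 -12 0" --claw 0

```text
clock: 8.57
position: [0.5096, 0.04, 0.1616]
tool_rot: [-3.142, -0.001, 2.647]
force: [0.3, 0.2, -0.1]
grip_width: 0.0856
```

Run:
```python
from h import *
fs=cam("side");f=cam("top")
for n in("side","top"): print(n,[(np.round(d["uv"],1),round(d["score"],2)) for d in cams.pinpoint(n,"hub_center")],[(np.round(d["box"],1),round(d["score"],2)) for d in cams.find_in(n,"hub")])
p=[.5105,.0400]
for c in(fs,f): print(proj(c,p+[.076]),proj(c,p+[0.012]),proj(c,p+[.038]))
g=lambda im,x,y,w,h:cv2.resize(im[y:y+h,x:x+w],(400,300),interpolation=cv2.INTER_CUBIC)[:,:,::-1]
cv2.imwrite("pics/c3.png",np.hstack([g(fs["color"],140,170,160,120),g(f["color"],140,120,160,120)]))
```

```text
side [(array([328.8, 165.7]), 0.79), (array([354.1, 191.6]), 0.66)] [(array([197.9, 213.1,  36. ,  38.6]), 0.84), (array([337.4, 178.4,  31.9,  34. ]), 0.71), (array([312.3, 147.3,  30.1,  34. ]), 0.69)]
top [(array([327.6, 283.1]), 0.94), (array([379. , 242.1]), 0.59)] [(array([310.8, 268.2,  30.8,  32.1]), 0.89), (array([358.9, 225.9,  29.4,  32.2]), 0.66)]
[213.65246687 216.18642605] [215.39591329 236.48262349] [214.7048186  228.43729783]
[213.51857944 186.09299978] [216.5309005  189.00114913] [215.35524055 187.8661457 ]
```

View pics/c3.png

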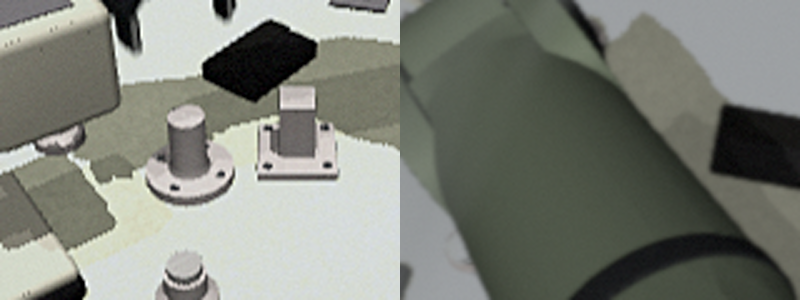

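Side crop: the casting stands upright, neck top at (214,215), which matches (0.510,0.040). The square casting is close behind it, so I'll push with shut fingers first, then widen them for head clearance.

Run:
```python
from h import *
plan(.4795,-.0176,.16,151.7);plan(.4795,-.0176,.0065,151.7)
```

```text
at [0.5095 0.0396 0.1596] yaw 151.6 -> shift cm [-0.07 -6.46 -0.04] turn -0.001 rows>= 1.5
at [0.5095 0.0396 0.1596] yaw 151.6 -> shift cm [-0.09 -6.45 15.31] turn -0.001 rows>= 4.0
```

>>> apply_moves --pt "0 -2 0 0" --pt "0 -4 0 0" --pt "0 -6 0 0" --pt "-0.1 -6.5 0 0" --pt "-0.1 -6.5 2 0" --pt "-0.1 -6.5 5 0" --pt "-0.1 -6.5 8 0" --pt "-0.1 -6.5 9 0" --pt "-0.1 -6.5 9 0" --pt "-0.1 -6.5 9 0" --claw 1

```text
clock: 9.7
position: [0.4799, -0.0172, 0.0705]
tool_rot: [-3.142, -0.001, 2.648]
force: [0.7, -0.7, 0.1]
grip_width: 0.0004
```

>>> apply_moves --pt "0 0 1.5 0" --pt "0 0 3 0" --pt "0 0 4.2 0" --pt "0 0 5.2 0" --pt "0 0 5.8 0" --pt "0 0 6.1 0" --pt "0 0 6.3 0" --pt "0 0 6.3 0" --pt "0 0 6.3 0" --pt "0 0 6.3 0"

```text
clock: 10.53
position: [0.4801, -0.018, 0.0076]
tool_rot: [-3.142, 0.0, 2.647]
force: [-1.0, -1.3, 1.5]
grip_width: -0.0001
```

Run:
```python
from h import *
fs=cam("side")
plan(.4795,-.0176,.0065,151.7);print(telemetry.observe()["force"],telemetry.observe()["grip_width"])
cv2.imwrite("pics/c4.png",cv2.resize(fs["color"][170:290,140:300],(640,480),interpolation=cv2.INTER_CUBIC)[:,:,::-1])
```

```text
at [ 0.4801 -0.018   0.0076] yaw 151.6 -> shift cm [0.07 0.   0.11] turn -0.001 rows>= 0.0
[-0.87919838 -1.84013169  0.27198584] 5.058471619250233e-05
```

View pics/c4.png

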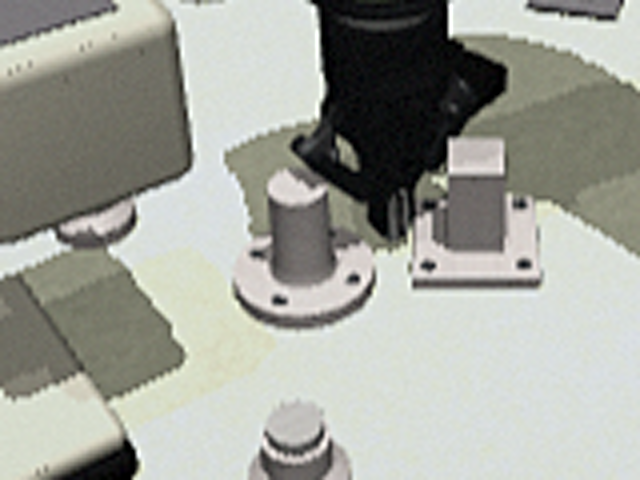

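Run:
```python
from h import *
fs=cam("side");o=telemetry.observe();p=o["position"];y=np.array([.474,.880,0])
for z in(.02,.05,.076,.09,.11,.14):
    print(z,[((proj(fs,[p[0]+y[0]*d,p[1]+y[1]*d,z])-[140,170])*4).round().astype(int).tolist() for d in(-.06,-.04,0,.02,.04,.05,.06)])
```

```text
0.02 [[465, 183], [440, 194], [389, 216], [362, 228], [335, 240], [322, 246], [308, 252]]
0.05 [[465, 146], [440, 157], [387, 179], [360, 191], [333, 203], [319, 209], [305, 215]]
0.076 [[465, 114], [439, 124], [386, 146], [359, 157], [331, 169], [316, 175], [302, 181]]
0.09 [[465, 96], [439, 106], [385, 128], [358, 139], [329, 150], [315, 156], [300, 162]]
0.11 [[465, 69], [439, 80], [384, 101], [356, 112], [328, 123], [313, 129], [298, 135]]
0.14 [[465, 29], [438, 39], [383, 60], [354, 70], [325, 81], [310, 87], [295, 93]]
```

Run:
```python
from h import *
fs=cam("side");p=telemetry.observe()["position"]
im=cv2.resize(fs["color"][90:240,140:340],(800,600),interpolation=cv2.INTER_CUBIC)[:,:,::-1].copy()
r=rot(fs)[:,0]; r=np.array([r[0],r[1],0]);r/=np.linalg.norm(r)
for h in(.075,.12,.16,.18,.2,.23,.26):
    for k,c in((.04,(0,0,255)),(.0575,(0,255,255))):
        for s in(-1,1):
            q=(proj(fs,p+[0,0,h]+s*k*r)-[140,90])*4; cv2.circle(im,tuple(int(v) for v in q),3,c,-1)
    cv2.putText(im,str(h),tuple(int(v) for v in q+[12,4]),0,.45,(255,0,255),1)
cv2.imwrite("pics/c5.png",im)
```

```text
(no output)
```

View pics/c5.png

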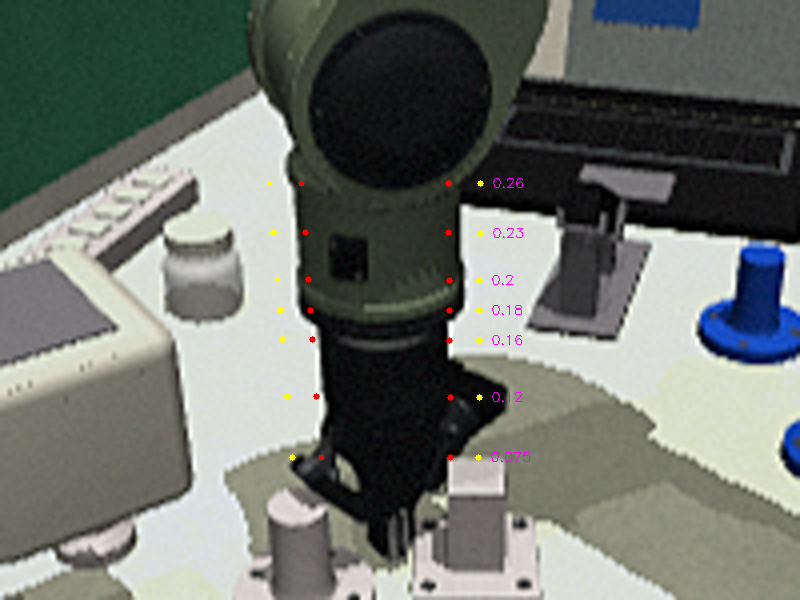

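Picture: the green wrist above the gripper has a radius of about 46 mm up to ~26 cm above the tip. The finger knuckles slant out almost to the neck top, so pushing with the finger backs is bad. I'll turn 90° and push with the flat side of the shut fingers (offset ~55 mm), which clears the head.

>>> apply_moves --pt "0 0 -2.5 0" --pt "0 0 -5.5 0" --pt "0 0.1 -9 0.1" --pt "0 0.2 -10 0.22" --pt "0 0.3 -10 0.34" --pt "0 0.3 -10 0.46" --pt "0 0.3 -10 0.58" --pt "0 0.3 -10 0.7" --pt "0 0.3 -10 0.82" --pt "0 0.3 -10 0.94"

```text
clock: 11.52
position: [0.4815, -0.0151, 0.1075]
tool_rot: [3.141, -0.0, 1.701]
force: [-0.3, 0.5, -0.9]
grip_width: 0.0001
```

>>> apply_moves --pt "0 0 0 0.12" --pt "0 0 0 0.24" --pt "0 0 0 0.36" --pt "0 0 0 0.48" --pt "0 0 0 0.6" --pt "0 0 2 0.628" --pt "0 0 5 0.628" --pt "0 0 7.5 0.628" --pt "0 0 9 0.628" --pt "0 0 9 0.628"

```text
clock: 12.35
position: [0.48, -0.0148, 0.0149]
tool_rot: [-3.138, 0.002, 1.08]
force: [-1.1, 0.7, 0.7]
grip_width: 0.0001
```

```bash
cat >> h.py <<'E'
BAY=np.array([.5467,.1120])
def inbay(p):
    d=np.array(p[:2])-BAY; a=np.radians(62); return np.array([d[0]*np.cos(a)+d[1]*np.sin(a),-d[0]*np.sin(a)+d[1]*np.cos(a)])
E
python3 - <<'E'
from h import *
o=telemetry.observe();print(inbay(o["position"]),o["position"],o["force"])
p=BAY-.142*np.array([.4695,.8829])-.0015*np.array([-.8829,.4695])
plan(p[0],p[1],.007,62)
E
```

```text
[-0.14331797 -0.00060611] [ 0.47995145 -0.01482681  0.01491947] [-1.12179839  0.71763168  0.72996766]
at [ 0.48   -0.0148  0.0149] yaw 61.9 -> shift cm [0.13 0.09 0.79] turn -0.003 rows>= 0.2
```

>>> apply_moves --pt "0 0.1 0.4 0" --pt "0 0.1 0.8 0" --pt "0.3 0.1 0.8 0" --pt "0.8 0.1 0.8 0" --pt "1.3 0.1 0.8 0" --pt "1.9 0.1 0.8 0" --pt "2.5 0.1 0.8 0" --pt "3.1 0.1 0.8 0" --pt "3.5 0.1 0.8 0" --pt "3.7 0.1 0.8 0"

```text
clock: 13.18
position: [0.5, 0.0173, 0.0096]
tool_rot: [3.141, 0.001, 1.079]
force: [-3.8, -6.5, 7.6]
grip_width: 0.0001
```

>>> apply_moves --pt "0.4 0 0 0" --pt "0.8 0 0 0" --pt "1.2 0 0 0" --pt "1.6 0 0 0" --pt "1.9 0 0 0" --pt "2.1 0 0 0" --pt "2.2 0 0 0" --pt "2.2 0 0 0" --pt "2.2 0 0 0" --pt "2.2 0 0 0"

```text
clock: 14.02
position: [0.5102, 0.0363, 0.0096]
tool_rot: [3.141, 0.001, 1.079]
force: [-2.5, -5.0, 5.9]
grip_width: -0.0003
```

Run:
```python
from h import *
fs=cam("side");o=telemetry.observe();print(inbay(o["position"]),o["position"],o["force"])
pr=[(np.round(d["uv"],1),round(d["score"],2)) for d in cams.pinpoint("side","hub_center")];print(pr,[inbay(onz(fs,u,.038)) for u,_ in pr],cams.find_in("side","hub"))
im=cv2.resize(fs["color"][180:280,120:280],(800,500),interpolation=cv2.INTER_CUBIC)[:,:,::-1].copy()
q=BAY+(o["position"][:2]-BAY)+.055*np.array([.4695,.8829])
for z,c in((.076,(0,0,255)),(.012,(255,0,0))):
    t=np.linspace(0,2*np.pi,60);r=.018 if z>.05 else .044
    pts=np.array([(proj(fs,[q[0]+r*np.cos(a),q[1]+r*np.sin(a),z])-[120,180])*5 for a in t]).astype(np.int32); cv2.polylines(im,[pts],True,c,1)
print("expected hub",inbay(q))
cv2.imwrite("pics/c6.png",im)
```

```text
[-0.08394828 -0.00331893] [0.51021911 0.03631993 0.0096374 ] [-2.52320537 -4.8572995   8.08871382]
[(array([331.6, 162. ]), 0.9), (array([193.5, 234.8]), 0.78), (array([354.9, 193. ]), 0.63), (array([242.7, 192.6]), 0.42)] [array([-0.55340015, -0.06827241]), array([-0.02760428, -0.01116203]), array([-0.47762637,  0.09562635]), array([-0.22307104, -0.09090631])] [{'box': [333.8, 180.0, 37.5, 34.6], 'score': 0.94}, {'box': [176.4, 220.5, 38.6, 40.9], 'score': 0.86}, {'box': [311.5, 148.7, 30.6, 32.3], 'score': 0.79}, {'box': [223.6, 177.1, 41.7, 34.6], 'score': 0.37}]
expected hub [-0.02894985 -0.00332154]
```

View pics/c6.png

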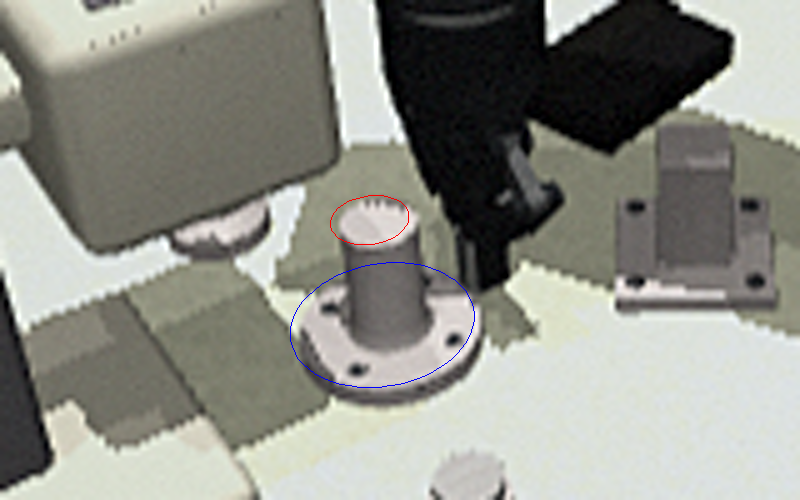

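>>> apply_moves --pt "0.3 0 0 0" --pt "0.7 0 0 0" --pt "1.1 0 0 0" --pt "1.4 0 0 0" --pt "1.7 0 0 0" --pt "1.9 0 0 0" --pt "2.0 0 0 0" --pt "2.0 0 0 0" --pt "2.0 0 0 0" --pt "2.0 0 0 0"

```text
clock: 15.0
position: [0.5197, 0.0539, 0.0096]
tool_rot: [3.141, 0.001, 1.079]
force: [-1.6, -5.2, 7.4]
grip_width: -0.0002
```

>>> apply_moves --pt "-0.5 0 0 0" --pt "-1.5 0 0 0" --pt "-2.5 0 -1 0" --pt "-3 0 -4 0" --pt "-3 0 -8 0" --pt "-5 3 -11 0" --pt "-8 6 -12 0" --pt "-11 9 -12 0" --pt "-14 12 -12 0" --pt "-16 14 -12 0"

```text
clock: 15.83
position: [0.5671, -0.1571, 0.1307]
tool_rot: [3.14, 0.0, 1.077]
force: [1.3, -0.0, -0.8]
grip_width: 0.0002
```

Run:
```python
from h import *
fs=cam("side");f=cam("top");o=telemetry.observe();print(o["position"],o["force"])
S=[.4277,.1753,.05];print("short proj side",proj(fs,S),"top",proj(f,S))
for n in("side","top"):
  F=fs if n=="side" else f
  pr=[(np.round(d["uv"],1),round(d["score"],2)) for d in cams.pinpoint(n,"hub_center")];print(n,pr,[inbay(onz(F,u,.038)).round(4) for u,_ in pr])
def ov(F,x,y):
    im=cv2.resize(F["color"][y:y+75,x:x+100],(400,300),interpolation=cv2.INTER_CUBIC)[:,:,::-1].copy()
    q=BAY
    for z,r,q,c in((.076,.018,BAY,(0,0,255)),(.012,.044,BAY,(255,0,0)),(.05,.015,S,(0,180,0)),(.0,.027,S,(0,180,0)),(.08,.015,[.6657,.0487],(0,180,0)),(0,.027,[.6657,.0487],(0,180,0))):
        t=np.linspace(0,2*np.pi,60)
        pts=np.array([(proj(F,[q[0]+r*np.cos(a),q[1]+r*np.sin(a),z])-[x,y])*4 for a in t]).astype(np.int32); cv2.polylines(im,[pts],True,c,1)
    return im
cv2.imwrite("pics/c7.png",np.hstack([ov(fs,140,210),ov(f,150,125)]))
```

```text
[ 0.56705963 -0.16067229  0.12983552] [-1.15336001  0.63752306 -0.15590726]
short proj side [213.87871605 273.59588411] top [164.84684039 218.62301215]
side [(array([329.1, 162.8]), 0.93), (array([354. , 191.3]), 0.8), (array([188.9, 237.6]), 0.67)] [array([-0.5431, -0.0693]), array([-0.4821,  0.0884]), array([-0.0141, -0.0086])]
top [(array([192.6, 174.3]), 0.79)] [array([-0.0066, -0.0067])]
```

View pics/c7.png

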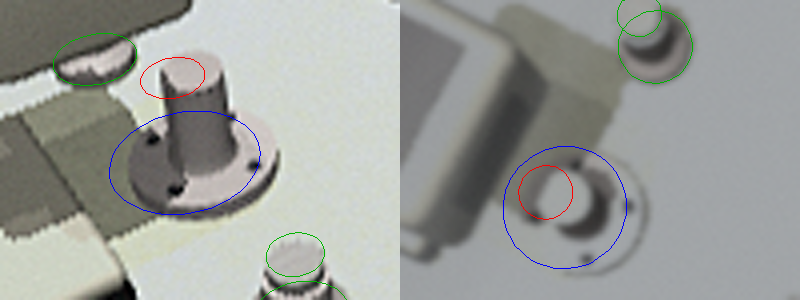

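Run:
```python
from h import *
fs=cam("side");f=cam("top")
print("top neck",inbay(onz(f,(191.5,173.5),.076)),"side neck",inbay(onz(fs,(188,228),.076)),"tri",tri(f,(191.5,173.5),fs,(188,228)))
# flange circle in top: right edge 650, bottom 273 of crop, blue 627,268
print("flange",inbay(onz(f,proj(f,[*BAY,.012])+[5.75,1.25],.012)))
print(inbay([.5197,.0539]))
# start of push: tool back to x_b target, y_b
for k in(-.085,):
    p=BAY+k*np.array([.4695,.8829])-.004*np.array([-.8829,.4695]); plan(p[0],p[1],.13,61.8); plan(p[0],p[1],.009,61.8)
```

```text
top neck [-0.01250541 -0.00512358] side neck [-0.01110615  0.00175905] tri (array([0.54504281, 0.09884525, 0.07122094]), np.float64(0.0012606659219365193))
flange [-0.01629451 -0.00425688]
[-0.06397499 -0.00343671]
at [ 0.5669 -0.1525  0.1297] yaw 61.9 -> shift cm [ 13.87 -13.84  -0.02] turn 0.001 rows>= 4.7
at [ 0.5669 -0.1525  0.1297] yaw 61.9 -> shift cm [ 13.86 -13.83  12.08] turn 0.001 rows>= 5.5
```

>>> apply_moves --pt "2 -2.5 0 0" --pt "4.5 -5 0 0" --pt "7 -7.5 0 0" --pt "9.5 -10 0 0" --pt "12 -12.5 0 0" --pt "13.6 -13.7 0 0" --pt "13.8 -13.8 2 0" --pt "13.8 -13.8 5 0" --pt "13.8 -13.8 8 0" --pt "13.8 -13.8 10 0"

```text
clock: 16.97
position: [0.5097, 0.0349, 0.0277]
tool_rot: [-3.14, 0.0, 1.081]
force: [-0.9, -0.1, -1.0]
grip_width: -0.0003
```

>>> apply_moves --pt "0 0 1 0" --pt "0 0 1.7 0" --pt "0 0 2 0" --pt "0 0 2 0" --pt "0.4 0 2 0" --pt "0.8 0 2 0" --pt "1.2 0 2 0" --pt "1.5 0 2 0" --pt "1.7 0 2 0" --pt "1.7 0 2 0"

```text
clock: 17.8
position: [0.5193, 0.0492, 0.0095]
tool_rot: [3.141, -0.0, 1.079]
force: [-0.8, -0.2, -0.6]
grip_width: 0.0002
```

Run:
```python
from h import *
o=telemetry.observe();print(inbay(o["position"]),o["position"],o["force"])
```

```text
[-0.0683658  -0.00528736] [0.51927266 0.04915432 0.00945805] [-0.75339254 -0.18247498 -0.557694  ]
```

>>> apply_moves --pt "0.2 0 0 0" --pt "0.4 0 0 0" --pt "0.6 0 0 0" --pt "0.8 0 0 0" --pt "0.95 0 0 0" --pt "1.1 0 0 0" --pt "1.2 0 0 0" --pt "1.25 0 0 0" --pt "1.25 0 0 0" --pt "1.25 0 0 0"

```text
clock: 18.63
position: [0.5249, 0.0597, 0.0093]
tool_rot: [3.142, -0.0, 1.079]
force: [-1.2, -0.7, -0.1]
grip_width: -0.0002
```

>>> apply_moves --pt "-0.5 0 0 0" --pt "-1.5 0 0 0" --pt "-2.5 0 -1 0" --pt "-3 0 -4 0" --pt "-3 0 -8 0" --pt "-5 3 -11 0" --pt "-8 6 -13 0" --pt "-11 9 -15 0" --pt "-14 12 -16 0" --pt "-16 14 -16 0" --claw 0

```text
clock: 19.47
position: [0.5718, -0.1473, 0.172]
tool_rot: [3.139, -0.001, 1.078]
force: [1.7, 0.7, -0.2]
grip_width: 0.0851
```

Run:
```python
from h import *
fs=cam("side");f=cam("top");o=telemetry.observe();print(o["position"],o["force"])
for n in("side","top"):
  F=fs if n=="side" else f
  pr=[(np.round(d["uv"],1),round(d["score"],2)) for d in cams.pinpoint(n,"hub_center")];print(n,pr,[inbay(onz(F,u,.038)).round(4) for u,_ in pr])
S=[.4277,.1753]
def ov(F,x,y):
    im=cv2.resize(F["color"][y:y+75,x:x+100],(400,300),interpolation=cv2.INTER_CUBIC)[:,:,::-1].copy()
    for z,r,q,c in((.076,.018,BAY,(0,0,255)),(.012,.044,BAY,(255,0,0))):
        pts=np.array([(proj(F,[q[0]+r*np.cos(a),q[1]+r*np.sin(a),z])-[x,y])*4 for a in np.linspace(0,6.3,60)]).astype(np.int32); cv2.polylines(im,[pts],True,c,1)
    return im
g=lambda F,x,y,w,h:cv2.resize(F["color"][y:y+h,x:x+w],(400,300),interpolation=cv2.INTER_CUBIC)[:,:,::-1]
cv2.imwrite("pics/c8.png",np.vstack([np.hstack([ov(fs,140,210),ov(f,150,125)]),np.hstack([g(f,340,155,80,60),g(fs,260,115,80,60)])]))
```

```text
[ 0.57171991 -0.15284234  0.17047018] [-1.58343059  0.27922741 -0.41223036]
side [(array([185.6, 242.7]), 0.83), (array([353.3, 193.6]), 0.79), (array([327.2, 163.1]), 0.69)] [array([0.0002, 0.003 ]), array([-0.4717,  0.095 ]), array([-0.5367, -0.0715])]
top [(array([189.9, 172.7]), 0.96), (array([194.4, 177.8]), 0.22)] [array([ 0.0022, -0.0073]), array([-0.0157, -0.0003])]
```

View pics/c8.png

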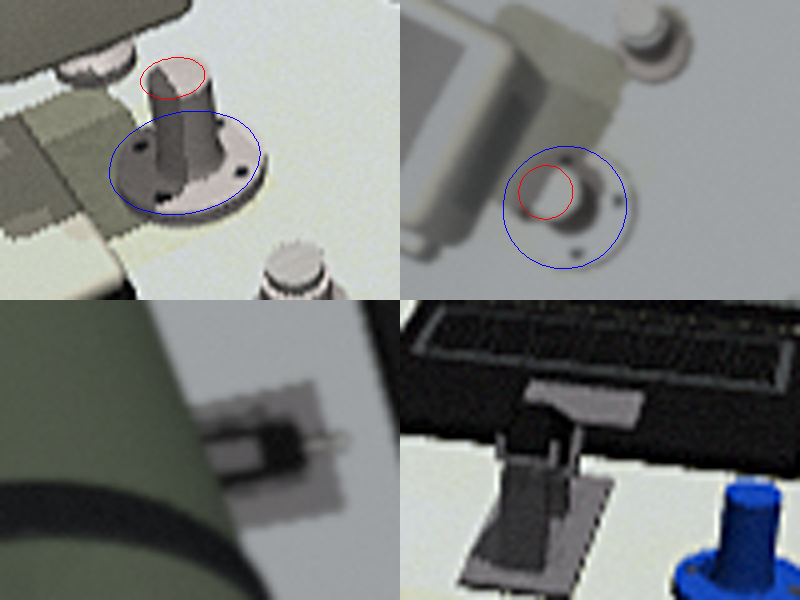

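Top crop: the casting is now about 6 mm short of the bay centre (blue target circle vs flange, 10/4 px), which is inside the 12 mm tolerance. It is upright and released, so on to the probe.

Run:
```python
from h import *
f=cam("top");fs=cam("side")
for h in(.07,.075,.08,.085,.09):
    c=onz(f,(383,187),h);t=onz(f,(409.3,183.2),h-.0525);d=(t-c)[:2];print(h,c.round(4),t.round(4),np.linalg.norm(d).round(4),np.degrees(np.arctan2(d[1],d[0])).round(1),"side",proj(fs,c).round(1))
q=[onz(f,(u/3.333+300,(v-300)/3.333+160),.008) for u,v in((150,378),(343,337),(363,418),(170,462))]
print("rest base",np.mean(q,0),[np.linalg.norm((q[i]-q[i-1])[:2]).round(3) for i in range(4)],np.degrees(np.arctan2(*((q[1]-q[0]+q[2]-q[3])[[1,0]]))))
for n in("probe_center","probe_tip","rest"):
  for cm in("side","top"): print(n,cm,[(np.round(d["uv"],1),round(d["score"],2)) for d in cams.pinpoint(cm,n)],[(np.round(d["box"]),round(d["score"],2)) for d in cams.find_in(cm,n)])
plan(.5,-.408,.16,-79);
```

```text
0.07 [ 0.5008 -0.4101  0.07  ] [ 0.5166 -0.5032  0.0175] 0.0944 -80.4 side [288.  143.4]
0.075 [ 0.5002 -0.4083  0.075 ] [ 0.5159 -0.501   0.0225] 0.094 -80.4 side [288.  142.3]
0.08 [ 0.4996 -0.4065  0.08  ] [ 0.5153 -0.4989  0.0275] 0.0936 -80.4 side [288.1 141.2]
0.085 [ 0.499  -0.4048  0.085 ] [ 0.5146 -0.4967  0.0325] 0.0933 -80.3 side [288.1 140.1]
0.09 [ 0.4984 -0.403   0.09  ] [ 0.514  -0.4945  0.0375] 0.0929 -80.3 side [288.2 139. ]
rest base [ 0.50125109 -0.41479078  0.008     ] [np.float64(0.073), np.float64(0.169), np.float64(0.071), np.float64(0.169)] -78.5893421372287
probe_center side [(array([289.9, 141.1]), 0.55)] [(array([283., 134.,  12.,  10.]), 0.42)]
probe_center top [(array([382.1, 187.5]), 0.74)] [(array([376., 182.,  28.,   8.]), 0.75), (array([159., 214.,  10.,  13.]), 0.49), (array([113., 221.,  32.,  42.]), 0.39)]
probe_tip side [] []
probe_tip top [] [(array([374., 178.,  29.,  14.]), 0.53)]
rest side [(array([285.7, 165.8]), 0.95)] [(array([271., 142.,  29.,  34.]), 0.89)]
rest top [(array([371.7, 191.7]), 0.69)] [(array([373., 171.,  37.,  33.]), 0.83)]
at [ 0.5717 -0.1443  0.1689] yaw 61.8 -> shift cm [-26.63   6.13   0.89] turn 2.458 rows>= 19.7
```

>>> apply_moves --pt "-2 0.4 0 0.12" --pt "-4.5 1 0 0.24" --pt "-7 1.6 0 0.36" --pt "-9.5 2.2 0 0.48" --pt "-12 2.8 0 0.6" --pt "-14.5 3.4 0 0.72" --pt "-17 4 0 0.84" --pt "-19.5 4.6 0 0.96" --pt "-22 5.2 0 1.08" --pt "-24 5.6 0 1.2" --claw 0 --force 100

```text
clock: 21.2
position: [0.5069, -0.3844, 0.169]
tool_rot: [3.141, -0.0, -0.128]
force: [0.3, 0.0, -0.2]
grip_width: 0.0853
```

Run:
```python
from h import *
print(telemetry.observe()["qpos"].round(2));plan(.4992,-.4055,.16,-79)
```

```text
[ 0.54  0.61  0.03  1.63 -0.02  0.91 -1.13]
at [ 0.5069 -0.3844  0.169 ] yaw -7.3 -> shift cm [-0.5   2.19  0.9 ] turn 1.251 rows>= 10.0
```

>>> apply_moves --pt "0 0.3 0 0.12" --pt "0 0.6 0 0.25" --pt "-0.1 0.9 0 0.37" --pt "-0.2 1.2 0 0.5" --pt "-0.3 1.5 0 0.62" --pt "-0.4 1.8 0 0.75" --pt "-0.5 2.1 0 0.87" --pt "-0.5 2.2 0 1" --pt "-0.5 2.2 0 1.12" --pt "-0.5 2.2 0 1.245"

```text
clock: 22.03
position: [0.5001, -0.4036, 0.1689]
tool_rot: [-3.142, 0.0, -1.372]
force: [1.1, -0.4, -0.1]
grip_width: 0.0855
```

Run:
```python
from h import *
fs=cam("side");f=cam("top")
print(telemetry.observe()["qpos"].round(2));plan(.4992,-.4055,.062,-79)
g=lambda F,x,y,w,h:cv2.resize(F["color"][y:y+h,x:x+w],(400,300),interpolation=cv2.INTER_CUBIC)[:,:,::-1].copy()
a=g(fs,250,100,80,60)
for h in(.075,.08,.085):
  c=np.array([.4992,-.4055,h]);d=np.array([.19*.866,-.98*.866,-.5]);k=(255,0,0) if h!=.08 else (0,0,255)
  n=np.array([.19*.5,-.98*.5,.866])
  for s in(-.055,.055):
    for m in (-.018,.018): cv2.circle(a,tuple(int(v) for v in (proj(fs,c+s*d+m*n)-[250,100])*5),2,k,-1)
  cv2.circle(a,tuple(int(v) for v in (proj(fs,c)-[250,100])*5),3,k,-1)
cv2.imwrite("pics/c9.png",np.hstack([a,g(f,340,155,80,60)]))
```

```text
[ 0.36  0.65  0.36  1.62 -0.27  0.92 -2.13]
at [ 0.5002 -0.4033  0.1687] yaw -78.4 -> shift cm [ 0.19  0.14 10.67] turn 0.01 rows>= 2.6
```

View pics/c9.png

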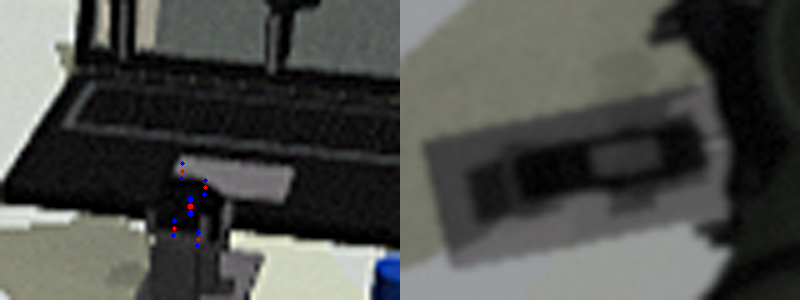

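The crops put the handle from top-crop (515,165) to (705,145), centred at image (382,186). The far top end matches a centre height of about 0.077. The gripper is lined up over it, so I'm descending and gripping.

>>> apply_moves --pt "0.2 0.05 2 0.01" --pt "0.2 0.05 4.5 0.01" --pt "0.2 0.05 6.5 0.01" --pt "0.2 0.05 8.5 0.01" --pt "0.2 0.05 10 0.01" --pt "0.2 0.05 10.8 0.01" --pt "0.2 0.05 11 0.01" --pt "0.2 0.05 11 0.01" --pt "0.2 0.05 11 0.01" --pt "0.2 0.05 11 0.01"

```text
clock: 22.97
position: [0.5005, -0.4061, 0.06]
tool_rot: [-3.141, -0.001, -1.376]
force: [0.2, -0.8, 0.3]
grip_width: 0.0857
```

>>> apply_moves --pt "0 0 0 0" --pt "0 0 0 0" --pt "0 0 0 0" --pt "0 0 0 0" --pt "0 0 0 0" --pt "0 0 0 0" --pt "0 0 0 0" --pt "0 0 0 0" --pt "0 0 0 0" --pt "0 0 0 0" --claw 1 --force 100

```text
clock: 23.8
position: [0.5001, -0.4058, 0.0591]
tool_rot: [-3.141, -0.0, -1.376]
force: [0.5, -0.8, 5.1]
grip_width: 0.0249
```

Run:
```python
from h import *
o=telemetry.observe();print(o["qpos"].round(2),o["force"],o["grip_width"],o["position"])
```

```text
[ 0.4   0.79  0.3   1.68 -0.32  0.73 -2.09] [ 0.45357801 -0.77965586  5.07713632] 0.024937203378522576 [ 0.5001476  -0.40583408  0.05914135]
```

>>> apply_moves --pt "0.5 0 -0.87 0" --pt "1 0 -1.73 0" --pt "1.5 0 -2.6 0" --pt "2 0 -3.5 0" --pt "2.5 0 -4.6 0" --pt "2.5 0 -6.5 0" --pt "2.5 0 -8.5 -0.1" --pt "2.5 0 -10 -0.22" --pt "2.5 0 -11 -0.34" --pt "2.5 0 -11 -0.46"

```text
clock: 24.63
position: [0.5055, -0.4315, 0.1723]
tool_rot: [-3.141, -0.004, -0.911]
force: [1.5, -0.8, -1.2]
grip_width: 0.0253
```

Run:
```python
from h import *
o=telemetry.observe();print(o["force"],o["grip_width"])
a=np.radians(50);p=np.array([.6657,.0487])-.091*np.array([np.cos(a),np.sin(a)]);print(p,inbay(p))
plan(p[0],p[1],.17,50)
```

```text
[ 1.46172438 -0.81594948 -1.2477814 ] 0.0253343895274072
[ 0.60720633 -0.02101004] [-0.0890349  -0.11586835]
at [ 0.5055 -0.4315  0.1723] yaw -52.2 -> shift cm [-26.2  -33.2    0.15] turn -1.783 rows>= 14.3
```

>>> apply_moves --pt "-1 -1.3 0 -0.1" --pt "-2.6 -3.3 0 -0.21" --pt "-4.4 -5.5 0 -0.32" --pt "-6.2 -7.8 0 -0.43" --pt "-8 -10 0 -0.54" --pt "-9.8 -12.3 0 -0.65" --pt "-11.6 -14.6 0 -0.76" --pt "-13.4 -17 0 -0.87" --pt "-15.2 -19.2 0 -0.98" --pt "-17 -21.5 0 -1.09"

```text
clock: 25.47
position: [0.5722, -0.1638, 0.1699]
tool_rot: [3.141, -0.0, 0.178]
force: [0.3, -0.7, -1.0]
grip_width: 0.0245
```

Run:
```python
from h import *
plan(.6072,-.0210,.17,50)
```

```text
at [ 0.5722 -0.1638  0.1699] yaw 10.2 -> shift cm [  5.98 -13.44  -0.02] turn -0.694 rows>= 5.6
```

>>> apply_moves --pt "0.7 -1.6 0 -0.1" --pt "1.5 -3.3 0 -0.2" --pt "2.3 -5.1 0 -0.3" --pt "3.1 -7 0 -0.4" --pt "4 -9 0 -0.5" --pt "4.8 -10.8 0 -0.6" --pt "5.5 -12.3 0 -0.68" --pt "5.9 -13.2 0 -0.694" --pt "6 -13.4 0 -0.694" --pt "6 -13.4 0 -0.694"

```text
clock: 26.3
position: [0.608, -0.0224, 0.1692]
tool_rot: [3.141, 0.0, 0.865]
force: [-0.7, -0.4, -0.3]
grip_width: 0.025
```

Run:
```python
from h import *
fs=cam("side");f=cam("top");o=telemetry.observe();p=o["position"];y=o["tool_rot"][2]
e=np.array([p[0]+.091*np.cos(y),p[1]+.091*np.sin(y),p[2]+.019-.0525]);print("expected tip",e,p,np.degrees(y),"px",proj(fs,e),proj(f,e))
for n in("probe_tip","tall_top","probe_center"):
  for cm in("side","top"): print(n,cm,[(np.round(d["uv"],1),round(d["score"],2)) for d in cams.pinpoint(cm,n)][:3])
cv2.imwrite("pics/t10.png",f["color"][:,:,::-1]);cv2.imwrite("pics/s10.png",fs["color"][:,:,::-1])
g=lambda F,x,y,w,h:cv2.resize(F["color"][y:y+h,x:x+w],(400,300),interpolation=cv2.INTER_CUBIC)[:,:,::-1].copy()
a,b=g(fs,150,170,80,60),g(f,180,100,80,60)
cv2.circle(a,tuple(int(v) for v in (proj(fs,e)-[150,170])*5),3,(0,0,255),-1);cv2.circle(b,tuple(int(v) for v in (proj(f,e)-[180,100])*5),3,(0,0,255),1)
cv2.imwrite("pics/c10.png",np.hstack([a,b]))
```

```text
expected tip [0.66678297 0.04570649 0.13556407] [ 0.6077247  -0.02352588  0.16906407] 49.53435559071681 px [156.16063998 180.82569797] [207.92470554 121.82368922]
probe_tip side []
probe_tip top []
tall_top side [(array([214. , 275.2]), 0.39), (array([211.2, 339.3]), 0.32)]
tall_top top []
probe_center side []
probe_center top []
```

View pics/c10.png

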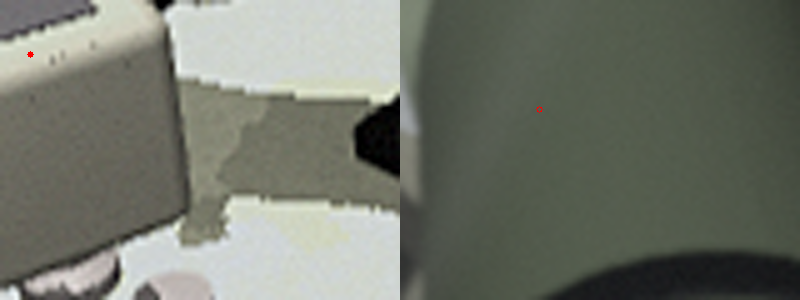

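The ball is hidden in both pictures: by the scanner in the side view and by the arm in the top view. I'll go by the grasp geometry and feel for contact with the force reading.

>>> apply_moves --pt "0.1 -0.2 0.8 0" --pt "0.15 -0.3 1.8 0" --pt "0.15 -0.3 2.8 0" --pt "0.15 -0.3 3.6 0" --pt "0.15 -0.3 4.2 0" --pt "0.15 -0.3 4.5 0" --pt "0.15 -0.3 4.6 0" --pt "0.15 -0.3 4.6 0" --pt "0.15 -0.3 4.6 0" --pt "0.15 -0.3 4.6 0"

```text
clock: 27.53
position: [0.6067, -0.019, 0.1233]
tool_rot: [3.141, -0.0, 0.868]
force: [0.3, -0.8, -0.6]
grip_width: 0.0248
```

```bash
cat >> h.py <<'E'
def feel(n=8):
    L=[]
    for _ in range(n):
        cams.grab_frame("side");o=telemetry.observe();L.append(np.r_[o["force"],o["moment"]])
    L=np.array(L);print("pos",o["position"].round(4),"yaw",np.degrees(o["tool_rot"][2]).round(1),"F",L.mean(0).round(3),"sd",L.std(0).round(2),"t",o["clock"])
E
python3 -c "
from h import *
feel()"
```

```text
pos [ 0.6065 -0.019   0.123 ] yaw 49.7 F [-0.091  0.048 -1.203  0.019  0.019  0.013] sd [0.47 0.34 0.58 0.03 0.03 0.02] t 27.9333
```

>>> apply_moves --pt "0 0 0.1 0" --pt "0 0 0.2 0" --pt "0 0 0.3 0" --pt "0 0 0.4 0" --pt "0 0 0.5 0" --pt "0 0 0.55 0" --pt "0 0 0.6 0" --pt "0 0 0.6 0" --pt "0 0 0.6 0" --pt "0 0 0.6 0"

```text
clock: 28.77
position: [0.6065, -0.019, 0.117]
tool_rot: [3.142, -0.0, 0.868]
force: [-1.1, 0.7, -0.8]
grip_width: 0.0251
```

```bash
python3 -c "
from h import *
feel(8)"
```

```text
pos [ 0.6065 -0.019   0.1169] yaw 49.7 F [-0.112  0.048 -0.678  0.013  0.04   0.016] sd [0.46 0.5  0.35 0.03 0.03 0.02] t 29.1667
```

>>> apply_moves --pt "0 0 0.1 0" --pt "0 0 0.2 0" --pt "0 0 0.25 0" --pt "0 0 0.3 0" --pt "0 0 0.3 0" --pt "0 0 0.3 0" --pt "0 0 0.3 0" --pt "0 0 0.3 0" --pt "0 0 0.3 0" --pt "0 0 0.3 0"

```text
clock: 30.0
position: [0.6066, -0.019, 0.114]
tool_rot: [3.142, -0.0, 0.868]
force: [0.6, -0.1, -0.4]
grip_width: 0.0246
```

```bash
python3 -c "
from h import *
feel(8)"
```

```text
pos [ 0.6065 -0.019   0.1139] yaw 49.7 F [ 0.068 -0.525  0.092  0.017 -0.062  0.001] sd [0.41 0.71 0.38 0.03 0.02 0.01] t 30.4
```

Contact: 1.3 N above the free reading, so about 2.2 mm sunk. I'll go 1.5 mm further.

>>> apply_moves --pt "0 0 0.05 0" --pt "0 0 0.1 0" --pt "0 0 0.15 0" --pt "0 0 0.15 0" --pt "0 0 0.15 0" --pt "0 0 0.15 0" --pt "0 0 0.15 0" --pt "0 0 0.15 0" --pt "0 0 0.15 0" --pt "0 0 0.15 0"

```text
clock: 31.23
position: [0.6065, -0.019, 0.1124]
tool_rot: [3.142, 0.0, 0.868]
force: [-0.8, -0.9, 0.4]
grip_width: 0.0249
```

```bash
python3 -c "
from h import *
feel(10)"
```

```text
pos [ 0.6065 -0.019   0.1124] yaw 49.7 F [ 0.003 -0.544  1.05  -0.    -0.079 -0.022] sd [0.43 0.45 0.35 0.02 0.03 0.03] t 31.7333
```

Tall puck pressed about 4.4 mm by force and height (contact at TCP z≈0.1168). Next the short puck.

Run:
```python
from h import *
plan(.496,.003,.17,66);plan(.4196,.0848,.17,85)
```

```text
at [ 0.6065 -0.019   0.1124] yaw 49.7 -> shift cm [-5.47 -9.86 -5.76] turn -0.284 rows>= 3.0
at [ 0.6065 -0.019   0.1124] yaw 49.7 -> shift cm [ -4.17 -20.97  -5.76] turn -0.616 rows>= 5.3
```

>>> apply_moves --pt "0 0 -1 0" --pt "0 0 -2.5 0" --pt "-1 0 -4.5 0" --pt "-2.5 -1 -5.7 0" --pt "-4 -3 -5.7 -0.05" --pt "-5 -5.5 -5.7 -0.13" --pt "-5.4 -8 -5.7 -0.21" --pt "-5.4 -10.5 -5.7 -0.3" --pt "-5.2 -13 -5.7 -0.38" --pt "-4.9 -15.5 -5.7 -0.46"

```text
clock: 32.57
position: [0.4556, 0.0442, 0.1701]
tool_rot: [3.141, 0.0, 1.331]
force: [0.2, 0.8, -2.0]
grip_width: 0.025
```

Run:
```python
from h import *
plan(.4196,.0848,.095,85)
```

```text
at [0.4556 0.0442 0.1701] yaw 76.3 -> shift cm [ 3.1  -4.46  7.51] turn -0.152 rows>= 2.2
```

>>> apply_moves --pt "0.8 -1.2 0 -0.05" --pt "1.7 -2.5 0 -0.1" --pt "2.6 -3.7 0.5 -0.15" --pt "3 -4.3 1.5 -0.152" --pt "3.1 -4.5 3 -0.152" --pt "3.1 -4.5 4.5 -0.152" --pt "3.1 -4.5 5.8 -0.152" --pt "3.1 -4.5 6.6 -0.152" --pt "3.1 -4.5 7 -0.152" --pt "3.1 -4.5 7 -0.152"

```text
clock: 33.4
position: [0.4201, 0.0849, 0.0988]
tool_rot: [-3.14, 0.0, 1.48]
force: [0.1, -0.4, -2.1]
grip_width: 0.0249
```

Run:
```python
from h import *
feel(5)
f=cam("side");o=telemetry.observe();p=o["position"];y=o["tool_rot"][2]
e=np.array([p[0]+.091*np.cos(y),p[1]+.091*np.sin(y),p[2]+.019-.0525]);print("expected tip",e,"px",proj(f,e))
for n in("probe_tip","short_top","probe_center"): print(n,[(np.round(d["uv"],1),round(d["score"],2)) for d in cams.pinpoint("side",n)][:3])
a=f["color"][255:285,195:235].astype(int).sum(2)//3
for r in range(0,30,2): print(255+r,' '.join('%3d'%v for v in a[r,::2]))
```

```text
pos [0.4207 0.0848 0.1   ] yaw 84.8 F [ 0.359 -0.309 -0.755  0.014 -0.003 -0.006] sd [0.54 0.21 0.32 0.01 0.01 0.02] t 33.65
expected tip [0.42900529 0.1753701  0.06644321] px [212.76797791 267.75518179]
probe_tip [(array([212.4, 264.6]), 0.58)]
short_top [(array([211.6, 272.8]), 0.56), (array([241.2, 191.7]), 0.43)]
probe_center [(array([237.3, 221.8]), 0.73)]
255  96  99 104 115  72  52 122 140 144 139 142 136 211 105 142 145 146 138 144 132
257 209 212 226  97  57 119 113 137 140 141 142 148 181 141 140 142 144 145 145 144
259 208 188 127  78  71 113 139 127 129 128 135 214 100 151 141 141 138 137 138 145
261 136  93  80 187 223 232 231 229 230 203 164 155 208 137 140 143 143 146 146 136
263  89 129 199 225 220 223 221 222 229 181 180 138 140 136 141 143 143 143 144 107
265 198 226 228 224 220 224 225 224 174 186 187 104 133 138 137 137 141 132 110 182
267 224 224 222 223 225 225 225 228 200 100 101 120 137 140 144 145 146 115 100 222
269 226 221 223 224 222 225 224 227 233 231 210 143 140 143 141 140 123  95 228 220
271 223 224 226 222 223 224 223 220 133  93  70 196 141 141 128 126 197 227 222 219
273 224 223 222 224 224 224 220 198 207 168 201 197 209 127 234 228 221 216 219 227
275 224 220 220 224 225 228 199 206 201 194 198 198 204 203 226 223 217 219 224 226
277 223 224 224 223 225 235 205 197 197 201 198 196 205 188 227 215 223 224 227 223
279 225 222 223 226 225 230  81 208 204 199 205 188  59 232 217 220 225 225 226 225
281 223 225 225 224 228 190 146  53 105 139 109  74 116 215 146 215 227 227 222 225
283 223 224 223 225 224  60 202 190  88  82  79 203 211  73 151 160 227 222 223 224
```

Run:
```python
from h import *
f=cam("side");im=f["color"]
t=onz(f,(214,264.8),.0692);s=onz(f,(214,275.7),.05);t2=onz(f,(212.4,264.6),.0692);s2=onz(f,(211.6,272.8),.05)
print(t,s,t2,s2,onz(f,(237.3,221.8),.122))
y=telemetry.observe()["tool_rot"][2]
for a,b in((t,s),(t2,s2)):
    d=(b-a)[:2];print("need tool x,y mm",1000*(d[0]*np.cos(y)+d[1]*np.sin(y)),1000*(d[0]*np.sin(y)-d[1]*np.cos(y)))
print([(np.round(d["uv"],1),round(d["score"],2)) for _ in range(2) for n in("probe_tip","short_top") for d in cams.pinpoint("side",n)[:1]])
```

```text
[0.42952095 0.16947149 0.0692    ] [0.42444044 0.18006941 0.05      ] [0.43275575 0.17043204 0.0692    ] [0.43308427 0.17550402 0.05      ] [0.42089957 0.08300033 0.122     ]
need tool x,y mm 10.090963217943875 -6.024936651134399
need tool x,y mm 5.080809888606434 -0.13495361665954905
[(array([213.7, 268.5]), 0.56), (array([215. , 273.9]), 0.65), (array([213.7, 268.5]), 0.56), (array([215. , 273.9]), 0.65)]
```

>>> apply_moves --pt "0.3 -0.2 0.1 0" --pt "0.6 -0.3 0.3 0" --pt "0.6 -0.3 0.6 0" --pt "0.6 -0.3 0.9 0" --pt "0.6 -0.3 1.1 0" --pt "0.6 -0.3 1.3 0" --pt "0.6 -0.3 1.5 0" --pt "0.6 -0.3 1.6 0" --pt "0.6 -0.3 1.65 0" --pt "0.6 -0.3 1.65 0"

```text
clock: 34.93
position: [0.4179, 0.0909, 0.0829]
tool_rot: [-3.141, 0.0, 1.48]
force: [-0.5, -0.3, 0.3]
grip_width: 0.025
```

```bash
python3 -c "
from h import *
feel(8)
print([(np.round(d['uv'],1),round(d['score'],2)) for n in('probe_tip','short_top') for d in cams.pinpoint('side',n)[:1]])
a=cam('side')['color'][259:285,195:235].astype(int).sum(2)//3
for r in range(0,26,2): print(259+r,' '.join('%3d'%v for v in a[r,::2]))"
```

```text
pos [0.418 0.091 0.083] yaw 84.8 F [-1.06  -0.647  0.56   0.002  0.291  0.086] sd [0.29 0.59 0.52 0.03 0.05 0.03] t 35.3333
[(array([215. , 275.8]), 0.71), (array([211.5, 275.5]), 0.58)]
259 183 102  84  68  90 121 145 134 143 140 142 141 141 183 103  83 141 146 141 137
261 139  70  70 102 113 137 137 138 138 137 135 139 127 204 125 144 142 146 147 133
263  94 132 181 189 194 199 127 120 195 201 127 133 203 118 138 144 147 139 140 133
265 196 227 226 226 226 227 231 229 226 225 233 168 196 121 137 136 140 141 128 115
267 226 223 225 224 223 225 225 225 224 224 232 200 110 144 149 146 141 141 117 104
269 225 222 224 224 225 225 227 225 226 230 189 181 141 143 145 140 125 116 110 181
271 221 225 223 225 225 225 223 226 216 206 185 105 141 144 138 146 123 116 103 226
273 225 222 223 225 226 225 231 195 162 189 190  91 185 135 137 138 130 185 230 219
275 226 224 222 224 224 226 201 199 165 131 133 160 204 216 131 197 178 222 217 220
277 223 225 227 225 225 227 208 204 207  74  79 205 199 163 238 228 221 215 225 226
279 227 223 224 228 226 228 161 203 203 203 202 204 162 233 224 222 220 224 227 225
281 222 224 224 226 228 195 123 163 201 206 192 141 103 216 147 210 227 226 227 225
283 222 224 225 225 225  68 209 154  74  64  88 185 212  80 149 161 229 224 224 226
```

The ball sits centred on the short puck and the disc has sunk. I'll add 1 mm for margin, then lift.

>>> apply_moves --pt "0 0 0.05 0" --pt "0 0 0.1 0" --pt "0 0 0.12 0" --pt "0 0 0.12 0" --pt "0 0 0.12 0" --pt "0 0 0.12 0" --pt "0 0 0.12 0" --pt "0 0 0.12 0" --pt "0 0 0.12 0" --pt "0 0 0.12 0"

```text
clock: 36.32
position: [0.4179, 0.091, 0.0817]
tool_rot: [-3.142, 0.0, 1.48]
force: [-0.3, -0.7, 1.0]
grip_width: 0.0249
```

```bash
python3 -c "
from h import *
feel(8)
f=cam('top')
for n in('case_center','probe_center','block_center','mouse_center'):
  for c in('top','side'):
    print(n,c,[(np.round(d['uv'],1),round(d['score'],2)) for d in cams.pinpoint(c,n)[:2]])
im=cv2.imread('pics/top0.png');m=(im.max(2)<45).astype(np.uint8);n,l,st,ce=cv2.connectedComponentsWithStats(m)
k=l[178,285];c=cv2.findContours((l==k).astype(np.uint8),0,2)[0][0];r=cv2.minAreaRect(c);print(st[k],r);b=cv2.boxPoints(r);w=np.array([onz(f,u,.02) for u in b]);print(w.round(4),w.mean(0))
plan(.41,.06,.16,84.8)"
```

```text
pos [0.418  0.091  0.0818] yaw 84.8 F [-0.91  -0.778  1.161 -0.03   0.173  0.072] sd [0.48 0.58 0.3  0.02 0.02 0.02] t 36.7167
case_center top [(array([286.7, 179.8]), 0.77)]
case_center side []
probe_center top [(array([125.4, 240.1]), 0.69)]
probe_center side [(array([238.4, 227.8]), 0.75)]
block_center top [(array([243.5, 215.3]), 0.57)]
block_center side [(array([262.3, 219.5]), 0.83)]
mouse_center top [(array([126.3, 241.6]), 0.38)]
mouse_center side [(array([213. , 335.6]), 0.62), (array([211.7, 275.4]), 0.39)]
[ 265  162   44   34 1098] ((286.47552490234375, 178.53250122070312), (40.678741455078125, 27.094884872436523), 10.491477012634277)
[[ 0.5095 -0.0944  0.02  ]
 [ 0.5853 -0.1098  0.02  ]
 [ 0.562  -0.2223  0.02  ]
 [ 0.4867 -0.206   0.02  ]] [ 0.53586375 -0.1581295   0.02      ]
at [0.4179 0.091  0.0817] yaw 84.8 -> shift cm [-3.16 -0.51 -7.83] turn -0.0 rows>= 2.0
```

Both pucks pressed (about 4 mm on the short one, by force). Carrying the probe to behind the case next: target TCP (0.622,-0.176), yaw 78°, which leaves room for partly opened fingers.

>>> apply_moves --pt "0 0 -1 0" --pt "0 0 -3 0" --pt "-0.5 0 -5.5 0" --pt "-2.5 0.5 -8 0" --pt "-5 2.5 -8.5 0" --pt "-7.5 5 -8.5 0.02" --pt "-10 7.5 -8.5 0.04" --pt "-12.5 10 -8.5 0.06" --pt "-15 12.5 -8.5 0.08" --pt "-17.5 15 -8.5 0.11"

```text
clock: 38.0
position: [0.5523, -0.0986, 0.1667]
tool_rot: [3.141, 0.0, 1.369]
force: [0.1, -0.5, -0.3]
grip_width: 0.025
```

```bash
python3 -c "
from h import *
plan(.622,-.1756,.06,78.4)"
```

```text
at [ 0.5523 -0.0986  0.1667] yaw 78.4 -> shift cm [-6.14  8.38 10.67] turn 0.0 rows>= 3.6
```

>>> apply_moves --pt "-1 1.5 0 0" --pt "-2.2 3.2 0 0" --pt "-3.6 5 0 0" --pt "-5 6.8 1 0" --pt "-6 8.2 3 0" --pt "-6.1 8.4 5.5 0" --pt "-6.1 8.4 8 0" --pt "-6.1 8.4 9.8 0" --pt "-6.1 8.4 10.5 0" --pt "-6.1 8.4 10.7 0"

```text
clock: 38.83
position: [0.6208, -0.1731, 0.0583]
tool_rot: [-3.139, -0.0, 1.37]
force: [0.3, -0.2, -1.7]
grip_width: 0.0249
```

```bash
python3 -c "
from h import *
feel(2);plan(.622,-.1756,.04,78.4)
for n in('case_center','probe_center','probe_tip'):
  for c in('top','side'):
    f=cam(c)
    print(n,c,[(np.round(d['uv'],1),round(d['score'],2),onz(f,d['uv'],.013 if n[0]=='c' else .08).round(3)) for d in cams.pinpoint(c,n)[:2]])"
```

```text
pos [ 0.6218 -0.1734  0.0602] yaw 78.5 F [-0.28  -0.564 -1.011  0.011 -0.003 -0.007] sd [0.09 0.44 0.38 0.03 0.   0.01] t 38.9333
at [ 0.6218 -0.1734  0.0602] yaw 78.5 -> shift cm [-0.21  0.06  2.02] turn 0.002 rows>= 0.5
case_center top [(array([286.4, 183.5]), 0.72, array([ 0.523, -0.158,  0.013])), (array([127.7, 243.5]), 0.66, array([0.362, 0.288, 0.013]))]
case_center side [(array([241.5, 192. ]), 0.76, array([ 0.545, -0.161,  0.013]))]
probe_center top [(array([295.5, 144.5]), 0.57, array([ 0.618, -0.18 ,  0.08 ]))]
probe_center side [(array([219.9, 162. ]), 0.67, array([ 0.63 , -0.187,  0.08 ]))]
probe_tip top [(array([259.4, 140.6]), 0.64, array([ 0.63 , -0.084,  0.08 ])), (array([190.6, 174.6]), 0.41, array([0.542, 0.1  , 0.08 ]))]
probe_tip side [(array([196.8, 191.8]), 0.57, array([ 0.602, -0.024,  0.08 ]))]
```

>>> apply_moves --pt "0 0 0.4 0" --pt "-0.1 0 1 0" --pt "-0.2 0 1.6 0" --pt "-0.2 0 2.1 0" --pt "-0.2 0 2.4 0" --pt "-0.2 0 2.7 0" --pt "-0.2 0 3 0" --pt "-0.2 0 3.3 0" --pt "-0.2 0 3.6 0" --pt "-0.2 0 3.8 0" --claw 1 --force 20

```text
clock: 40.37
position: [0.622, -0.1772, 0.0223]
tool_rot: [3.139, 0.001, 1.368]
force: [-1.9, -7.0, 10.3]
grip_width: 0.0253
```

```bash
python3 -c "
from h import *
feel(3);print(telemetry.observe()['grip_width'])"
```

```text
pos [ 0.6221 -0.1765  0.0222] yaw 78.4 F [ 1.149 -4.736  9.845 -0.188 -0.425 -0.184] sd [0.58 0.35 1.56 0.07 0.1  0.05] t 40.5167
0.024890229594729574
```

>>> apply_moves --pt "0 0 0.2 0" --pt "0 0 0.4 0" --pt "0 0 0.6 0" --pt "0 0 0.8 0" --pt "0 0 1 0" --pt "0 0 1.2 0" --pt "0 0 1.4 0" --pt "0 0 1.6 0" --pt "0 0 1.7 0" --pt "0 0 1.75 0"

```text
clock: 41.35
position: [0.622, -0.1784, 0.0063]
tool_rot: [3.139, 0.003, 1.368]
force: [-10.7, -11.8, 41.1]
grip_width: 0.025
```

```bash
python3 -c "
from h import *
feel(3);print(telemetry.observe()['grip_width'])
for n in('probe_center','probe_tip'):
  for c in('top','side'):
    f=cam(c)
    print(n,c,[(np.round(d['uv'],1),round(d['score'],2),onz(f,d['uv'],.02).round(3)) for d in cams.pinpoint(c,n)[:2]])"
```

```text
pos [ 0.6219 -0.1784  0.0064] yaw 78.4 F [ -9.658 -11.451  36.012  -1.124   1.816   0.298] sd [0.58 0.21 0.9  0.06 0.09 0.03] t 41.5
0.02495706372151769
probe_center top [(array([297.7, 150.4]), 0.71, array([ 0.616, -0.192,  0.02 ]))]
probe_center side [(array([222.2, 177. ]), 0.72, array([ 0.633, -0.199,  0.02 ])), (array([244.9, 195.4]), 0.57, array([ 0.523, -0.141,  0.02 ]))]
probe_tip top [(array([289.5, 181.2]), 0.43, array([ 0.528, -0.166,  0.02 ]))]
probe_tip side [(array([199.5, 199.5]), 0.74, array([ 0.628, -0.067,  0.02 ]))]
```

>>> apply_moves --pt "0 0 -0.1 0" --pt "0 0 -0.15 0" --pt "0 0 -0.15 0" --pt "0 0 -0.15 0" --pt "0 0 -0.15 0" --pt "0 0 -0.15 0" --pt "0 0 -0.15 0" --pt "0 0 -0.15 0" --pt "0 0 -0.15 0" --pt "0 0 -0.15 0"

```text
clock: 42.73
position: [0.6219, -0.1778, 0.0068]
tool_rot: [3.139, 0.002, 1.368]
force: [-2.0, -10.1, 18.0]
grip_width: 0.0248
```

>>> apply_moves --pt "0 0 0 0" --pt "0 0 0 0" --pt "0 0 0 0" --pt "0 0 0 0" --pt "0 0 0 0" --pt "0 0 0 0" --pt "0 0 0 0" --pt "0 0 0 0" --pt "0 0 0 0" --pt "0 0 0 0" --claw 0.52

```text
clock: 43.57
position: [0.6211, -0.1754, 0.0057]
tool_rot: [-3.142, -0.0, 1.37]
force: [-1.2, 0.7, 0.6]
grip_width: 0.0411
```

```bash
python3 -c "
from h import *
feel(3);print(telemetry.observe()['grip_width'])
for n in('probe_center','probe_tip','case_center'):
  for c in('top','side'):
    f=cam(c)
    print(n,c,[(np.round(d['uv'],1),round(d['score'],2),onz(f,d['uv'],.018).round(3)) for d in cams.pinpoint(c,n)[:2]])"
```

```text
pos [ 0.6211 -0.1755  0.0058] yaw 78.5 F [-0.053 -0.185  0.264  0.018 -0.001  0.018] sd [0.43 0.45 0.48 0.02 0.02 0.04] t 43.7167
0.04092754536901722
probe_center top []
probe_center side [(array([226.3, 178.6]), 0.63, array([ 0.618, -0.199,  0.018]))]
probe_tip top [(array([160.2, 218.1]), 0.66, array([0.431, 0.197, 0.018])), (array([261.9, 140.8]), 0.5, array([ 0.646, -0.091,  0.018]))]
probe_tip side [(array([216.5, 275.4]), 0.65, array([0.438, 0.153, 0.018])), (array([195.7, 197.7]), 0.62, array([ 0.645, -0.072,  0.018]))]
case_center top [(array([286.8, 177.9]), 0.71, array([ 0.538, -0.159,  0.018]))]
case_center side [(array([242.5, 191.4]), 0.65, array([ 0.54 , -0.159,  0.018]))]
```

Released, no force. Lifting straight up, then clear of the scene for a check.

>>> apply_moves --pt "0 0 -1 0" --pt "0 0 -2.5 0" --pt "0 0 -4.5 0" --pt "0 0 -7 0" --pt "0 0 -10 0" --pt "0 0 -13 0" --pt "0 0 -16 0" --pt "-3 0 -18 0" --pt "-6 -2 -18 0" --pt "-9 -4 -18 0"

```text
clock: 45.15
position: [0.5643, -0.2564, 0.1887]
tool_rot: [3.138, 0.001, 1.371]
force: [0.4, -1.6, -0.4]
grip_width: 0.0413
```

>>> apply_moves --pt "-3 -2 0 0" --pt "-6 -4 0 0" --pt "-9 -6 0 0" --pt "-12 -8 0 0" --pt "-15 -10 0 0" --pt "-18 -12 0 0" --pt "-20 -14 0 0" --pt "-22 -15 0 0" --pt "-22 -15 0 0" --pt "-22 -15 0 0"

```text
clock: 45.98
position: [0.3723, -0.4421, 0.1871]
tool_rot: [3.141, 0.001, 1.368]
force: [1.2, 0.3, 0.6]
grip_width: 0.0411
```

Run:
```python
from h import *
ft=cam('top');fs=cam('side');o=telemetry.observe();print(o["position"],o["clock"])
cv2.imwrite("pics/tE.png",ft["color"][:,:,::-1])
for n,z in(('probe_center',.018),('probe_tip',.018),('case_center',.013),('hub_center',.038),('block_center',.038),('mouse_center',.018)):
  for c,f in(('top',ft),('side',fs)):
    print(n,c,[(np.round(d['uv'],1),round(d['score'],2),onz(f,d['uv'],z)[:2].round(4)) for d in cams.pinpoint(c,n)[:4]])
im=ft["color"];m=(im.max(2)<45).astype(np.uint8);n,l,st,ce=cv2.connectedComponentsWithStats(m)
for k in range(1,n):
  if 100<st[k][4]<3000:
    c=cv2.findContours((l==k).astype(np.uint8),0,2)[0][0];r=cv2.minAreaRect(c);b=np.array([onz(ft,u,.02)[:2] for u in cv2.boxPoints(r)])
    e=b[1]-b[0];g=b[2]-b[1];L=e if np.linalg.norm(e)>np.linalg.norm(g) else g
    print(st[k],"ctr",b.mean(0).round(4),"size",np.linalg.norm(e).round(3),np.linalg.norm(g).round(3),"long dir",np.degrees(np.arctan2(L[1],L[0])).round(1)%180)
print("hub inbay",[inbay(onz(f,d['uv'],.038)).round(4) for c,f in(('top',ft),('side',fs)) for d in cams.pinpoint(c,'hub_center')])
```

```text
[ 0.37384663 -0.44062846  0.18667511] 46.0833
probe_center top [(array([300.3, 150.5]), 0.59, array([ 0.6159, -0.1997]))]
probe_center side [(array([225.4, 178.9]), 0.59, array([ 0.6197, -0.1961]))]
probe_tip top [(array([262.2, 142. ]), 0.6, array([ 0.6426, -0.0918])), (array([195.9, 178. ]), 0.26, array([0.5421, 0.0975]))]
probe_tip side [(array([195.9, 194.2]), 0.94, array([ 0.6541, -0.0865])), (array([221.7, 187.1]), 0.7, array([ 0.6063, -0.1515]))]
case_center top [(array([286.9, 179.4]), 0.67, array([ 0.5342, -0.1599]))]
case_center side [(array([241.5, 190.2]), 0.62, array([ 0.5491, -0.1693]))]
hub_center top [(array([379.6, 241.5]), 0.94, array([ 0.3564, -0.4041])), (array([189.5, 172.6]), 0.92, array([0.5545, 0.1116])), (array([328.2, 286.2]), 0.84, array([ 0.2404, -0.2606])), (array([126.9, 242.3]), 0.35, array([0.3657, 0.2811]))]
hub_center side [(array([329.6, 161.7]), 0.97, array([ 0.3535, -0.4077])), (array([355. , 192.9]), 0.8, array([ 0.2379, -0.2654])), (array([183.2, 242.3]), 0.57, array([0.55  , 0.1149]))]
block_center top [(array([243.7, 218.6]), 0.81, array([ 0.4
[... 281 characters left out ...]
[0.3618, 0.2895]))]
[ 35   0  18  30 286] ctr [1.0433 0.5533] size 0.051 0.092 long dir 2.6999999999999886
[278 142  38  15 238] ctr [ 0.6204 -0.1886] size 0.028 0.106 long dir 78.4
[  0 145  14  67 517] ctr [0.5525 0.634 ] size 0.037 0.189 long dir 3.4000000000000057
[ 265  162   44   34 1095] ctr [ 0.5359 -0.1584] size 0.077 0.115 long dir 78.2
[381 183  21  12 114] ctr [ 0.5022 -0.45  ] size 0.056 0.031 long dir 89.0
[ 197  343   72   41 2323] ctr [ 0.0421 -0.0016] size 0.19 0.102 long dir 89.1
hub inbay [array([-0.545 , -0.0742]), array([ 0.0033, -0.007 ]), array([-0.4728,  0.0955]), array([0.0643, 0.2392]), array([-0.5496, -0.0735]), array([-0.4782,  0.0955]), array([ 0.0041, -0.0015])]
```

```bash
python3 -c "
from h import *
print(workorder.job_done(), telemetry.observe()['clock'])"
```

```text
the job is handed in; nothing more can be done
the job is handed in; nothing more can be done
```

The job is handed in, at about 46 s of the 72 s allowed; it reported no verdict. By my last checks, every requirement I could measure was met.

- **Casting:** The interface can't tilt the tool. I set the bare round-flanged casting down short of the head and slid it in with the side of the shut fingers. It stands upright. Readings of its distance from the midpoint ran from about 4 to 8 mm and disagreed on direction (limit 12 mm). My own overlay showed it about 6 mm short of the head.
- **Tall puck:** I pressed it with the probe's ball to about 4.4 mm, judged from force and height. The ball was hidden from both cameras there, so this one was never seen.
- **Short puck:** Pressed to about 4 mm, also judged from force. The side picture showed the ball near the middle of the disc and the disc sunk. Both pucks went somewhat past half of their 6 mm travel.
- **Probe:** It lies flat behind the drive case. The gap is about 36 mm, the angle to the case's long edge is within about 0.2°, and the handle sits about 12 mm off centre sideways (limit 50 mm). When I lowered it, the wrist read up to 41 N vertically, so I backed off slightly before opening the fingers.
- **Left in place:** The drive case, square-flanged casting and mouse show no movement beyond measurement scatter of about 1 cm. I noticed no scanner contact in the force readings and no drops, and the gripper ended clear of everything.

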